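# Nest the parts scoops on the hook

## Task

The three parts scoops belong nested on the flat hook, largest rearmost. Slide the large one, already hanging on the hook, back until you feel the sprung stop just give, and hold it pressed there for a moment, never ramming it (about 6 to 10 N is right). Then hang the middle scoop and press it home into the large one in the same way, then the small one into the middle one; let go, let them come to rest and leave everything else alone.

Things in the scene. Friction and masses are not known exactly. Their poses are not given: they have to be found in the camera images.
- scoop_large: large blue plastic parts scoop, 130 g, hung on the bar's front part, 195 mm high. Origin: centre of underside; +x to its flat back, z up the handle. Dish 90 wide (y), 80 high, 20 deep (x), open to -x, walls 3, top wall notched 30 wide. Handle, slot and tab: one plate 8 thick (x 2 to 10); back flush with dish at x = 10. Hanging slot through it along x: 20 wide, 32 high, upper edge at z = 150. Above it a tab 36 wide, 45 high
- scoop_mid: middle yellow plastic parts scoop, 100 g, upright in the caddy, 187 mm high. Origin: centre of underside; +x to its flat back, z up the handle. Dish 74 wide (y), 64 high, 20 deep (x), open to -x, walls 3, top wall notched 30 wide. Handle, slot and tab: one plate 8 thick (x 2 to 10); back flush with dish at x = 10. Hanging slot through it along x: 20 wide, 32 high, upper edge at z = 142. Above it a tab 36 wide, 45 high
- scoop_small: small red plastic parts scoop, 70 g, upright in the caddy, 179 mm high. Origin: centre of underside; +x to its flat back, z up the handle. Dish 58 wide (y), 48 high, 20 deep (x), open to -x, walls 3, top wall notched 30 wide. Handle, slot and tab: one plate 8 thick (x 2 to 10); back flush with dish at x = 10. Hanging slot through it along x: 20 wide, 32 high, upper edge at z = 134. Above it a tab 36 wide, 45 high
- scoop_large_seat (a point): middle of the upper edge of the large scoop's hanging slot, the edge that rests on the hook; midway in the 8 mm plate; same axes as the scoop. The tab above is best pinched across its 8 mm, near its top so that fingertips stay off the bar. The dish centre is 110 mm below on every scoop, so the dishes nest
- scoop_mid_seat (a point): middle of the upper edge of the middle scoop's hanging slot, the edge that rests on the hook; midway in the 8 mm plate; same axes as the scoop. The tab above is best pinched across its 8 mm, near its top so that fingertips stay off the bar. The dish centre is 110 mm below on every scoop, so the dishes nest
- scoop_small_seat (a point): middle of the upper edge of the small scoop's hanging slot, the edge that rests on the hook; midway in the 8 mm plate; same axes as the scoop. The tab above is best pinched across its 8 mm, near its top so that fingertips stay off the bar. The dish centre is 110 mm below on every scoop, so the dishes nest
- hook: fixed hook stand: foot 120 x 120 x 16 mm, post 30 square, 260 high, front face at x = 0, and a flat polished steel bar from the post along its own -x, 16 wide (y), 6 thick, top at z = 220. Origin: on the table under the bar's root. At x = -187 to -193 the bar turns up by 14. No scoop may bear on stand or stop with over 20 N, on another scoop with over 16 N, nor the robot on the stand with over 15 N
- hook_root (a point): point on the bar's top at the post's front face, stand's axes. Here sits a stop with a green pad (46 wide, from 45 below to 50 above the bar's top) facing -x. Its setting differs each time and is not reported: pad face 25 to 70 mm in front of this point; find it by touch. The pad is soft-faced and sprung: still up to 3 N, then gives 1 mm per 6 N, hard after 5 mm, comes back when let go
- hook_tip (a point): top of the hook's upturned tip, mid-width; stand's axes. Home, the plates lie face to face, 8 mm from one to the next. No finger fits between them: let go of a scoop on the bar 60 to 70 mm behind this tip, then push it back with shut fingers on its tab low down, just above the bar, lest it tip; 6 to 10 N for about half a second
- caddy: fixed grey caddy, 160 (x) x 110 (y) x 52 high; three slots across it (23 wide, at x = -50, 0 and +50 mm, floors at z = 8 mm, open at both ends in y) in which the middle and small scoops and the case stand in any order, flat backs to the caddy's +x. Origin: centre of its underside; a lifted scoop clears the others best if it is taken out sideways along the caddy's y
- case: small black instrument case standing in a caddy slot, 20 x 85 x 65 high, green window; origin: centre of its underside. Leave alone
- marker: white marker pen with a black cap, 130 long, 18 thick, lying on the table; origin under its middle. Leave alone
- tape: roll of brown tape lying flat, 96 across, 24 high; origin: centre of its underside. Leave alone
- multimeter: yellow multimeter lying flat, 150 x 80 x 36; origin: centre of its underside. Leave alone
- screwdriver: red-handled screwdriver, 180 long, lying on the table. Leave alone
- jar: small glass jar, 56 across, 70 high; origin: centre of its underside. Leave alone
- spool: solder spool standing on its flange, 60 across, 48 high; origin: centre of its underside. Leave alone
Mind the look-alikes: they are no part of the job. Leave any brown or turquoise look-alike of the scoop_mid alone.

How it is judged:
By the outcome, as a careful person would: the job done as asked, in the order asked, and still so for the second after the job is handed in, with the robot touching nothing.
It also fails if it takes over 72 s, if anything falls off the work surface, if the arm or the gripper's body presses on something with over 40 N, if the wrist force passes 120 N, or if a joint passes its speed limit or range.

## Robot

A 6-joint arm with a two-finger parallel gripper is mounted at the origin on the work surface. World frame = base frame: x ahead of the robot, y to its left, z up, the work surface at z = 0. Lengths are in m, angles in rad, forces in N, time in s.
With the tool pointing down it reaches from about 0.375 to 0.975 m from the base axis. Payload 3.8 kg.
Tool frame: the origin (TCP) lies on the centre line of the jaws, within the pads' length; the fingertips stand 17 mm ahead of it and the grasp point (between the pads) lies 2 mm behind it (bot.tip_extent is the distance from the TCP to the fingertips, in m); z points along the fingers, y is the line along which they close (so a half turn about z gives the same grasp; the last joint's range is limited). The gripper opens to 85 mm and grips with 20 to 120 N. Pads are 22 mm wide; open, the fingers measure 114 mm over their backs; the gripper's body (76 mm by 85 mm) begins 54 mm behind the grasp point. The pads swing forward as they close: fully open they stand 13 mm farther back than shut.
Start: joints at [1.291, 0.264, 1.604, -0, 1.274, -0.037], TCP at [0.162, 0.655, 0.222] pointing down, gripper open.
Joint ranges: [-2.63, 2.63], [-0.94, 2.18], [0.31, 2.57], [-1.31, 4.45], [0, 2.66], [-2.55, 2.55]. Speed limits (rad/s): [2.57, 2.57, 3.14, 3.14, 3.14, 3.14].

## Interface

Orientations are given as a rotation vector (axis times angle).
In Python, from workcell import readout, read_camera, finish_job, bot gives the robot as it stands.
- The arm moves only by the tool jog_arm, never from a script. Its argument "deltas" is one flat list of numbers, 7 for each row, row after row: the shift along the tool's x, y, z in m, then the turn, a rotation vector about the tool's x, y, z in degrees, then the gripper command: -1 is shut, 1 is fully open, values between are in proportion. A call has 1 to 8 rows; each row is the pose to reach, as a shift and turn from the pose commanded when the call began, along the tool's axes at that moment; what a row does not reach only later rows make up. A row lasts 1/10 s, in which the tool goes at most 50 mm and 8.59 degrees, less where a joint would pass 70% of its speed; a pose out of reach is approached as far as the arm can. A call with a gripper value outside its range is refused whole. The fingers move at their own pace and stop on an object; "squeeze" is the grip in N (left out, the last holds). Time passes only in rows, so rows that repeat a pose let the fingers close. It gives the time, the measured TCP pose, the force, the opening and the grip force at its end, in the units of the state.
- readout.read_state(): the state, without advancing time (a new reading comes with each control period).
- read_camera(name): name is "scene" or "side" or "wrist"; returns a dict with "color" (400x640x3 uint8, blue, green, red), "fx", "fy", "cx", "cy" (pixels), "origin" and "attitude" of the camera in the world. Camera axes: x right, y down, z forward; pixel columns grow to the right and rows downward; lengths in m; the calibration is good to about 2 mm. A picture is of the moment at which its call begins. There is no depth.
- finish_job(): hands the job in; it is judged then, once.
The state is a dict: "time": time; "q": joint angles; "joint_vel": joint speeds; "joint_torque": joint torques, N m; "tool_pos": TCP position; "tcp_rot": TCP orientation; "wrist_force": force on the tool from outside, world axes, zero at the start; "torque": the same for the moment, N m; "width": opening from 0.0 (shut) to 1.0 (fully open); "grip_force": force on a finger pad.
Only numpy, scipy, OpenCV 4.12 (cv2) and the standard library are available. Lean on these libraries where they do the work, as an engineer would, in place of code of your own. Each camera call takes 0.05 s, during which the arm holds its last target. There are 200 camera calls.

## Working session

There is one attempt and no reset: what is moved stays moved. The work goes in short steps, Python scripts to look and compute and a tool call to move; the robot and the scene stay as the last step left them, time stands still between calls to the robot, and variables do not carry over. Pictures are saved under pics/ and viewed, at most 10 in all, crops included, and the job is handed in when it is done.

Besides the shell and the picture viewer there is one more tool, called after "Emit:" as name(argument=value, ...) on one line, values as JSON. jog_arm: Moves the arm, as the interface text tells. Its arguments: {"type":"object","properties":{"deltas":{"type":"array"},"squeeze":{"type":"number"}},"required":["deltas"]}

```bash
mkdir -p pics; ls; python3 - <<'E'
from workcell import readout, read_camera, bot
import cv2,numpy as np
np.set_printoptions(precision=4,suppress=True)
print(readout.read_state())
for n in("scene","side"):
    c=read_camera(n); cv2.imwrite(f"pics/{n}0.png",c["color"]); print(n,c["fx"],c["fy"],c["cx"],c["cy"],c["origin"],c["attitude"])
    np.savez(f"{n}0.npz",**c)
E
```

```text
pics
{'time': 0.0, 'q': array([ 1.2911,  0.2647,  1.6054, -0.    ,  1.2737, -0.0369]), 'joint_vel': array([ 0.0011, -0.0007,  0.0009,  0.0005,  0.0004,  0.0006]), 'joint_torque': array([  0.0015, -51.5105, -36.732 ,  -0.0001,   0.0132,   0.    ]), 'tool_pos': array([0.1621, 0.6545, 0.221 ]), 'tcp_rot': array([-0.3804, -3.1181,  0.0035]), 'wrist_force': array([-0.3616,  0.1712,  0.14  ]), 'torque': array([ 0.0781, -0.0088,  0.0191]), 'grip_force': 0.0, 'width': 1.0012964835116647}
scene 424.5269171205955 424.5269171205955 320.8935194307347 197.24656243210256 [1.399  0.3705 0.8278] [-1.3514 -2.0057  1.0404]
side 413.718155079167 413.718155079167 317.9683332963151 203.8626944691465 [0.5128 0.8079 1.08  ] [-0.058   2.9301 -1.1137]
```

View pics/scene0.png

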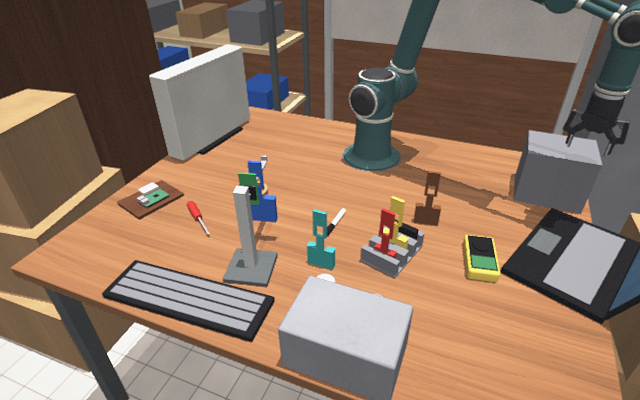

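View pics/side0.png

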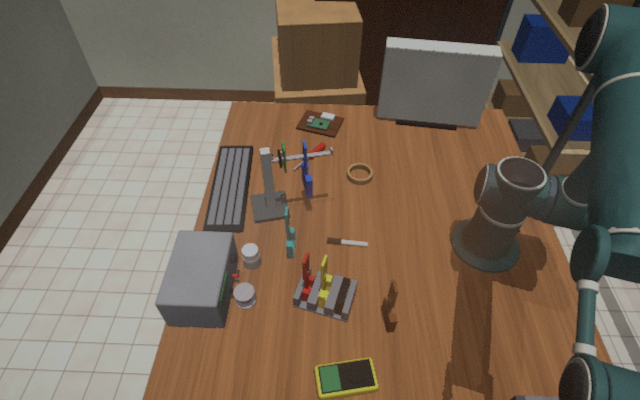

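The pictures show the stand at scene (245,230) / side (268,180), with its bar pointing to the robot and the blue scoop on it. The caddy is at scene (392,248) / side (325,292), with red in the far slot, yellow in the middle and the case nearest the robot. The brown and turquoise look-alikes stand apart. Next I'll enlarge the relevant areas.

```bash
cat > h.py <<'E'
import numpy as np,cv2
from scipy.spatial.transform import Rotation as R
def ray(c,u,v):
    d=np.array([(u-c["cx"])/c["fx"],(v-c["cy"])/c["fy"],1.]); d=R.from_rotvec(c["attitude"]).apply(d) if np.shape(c["attitude"])==(3,) else c["attitude"]@d
    return np.array(c["origin"]),d/np.linalg.norm(d)
def plane(c,u,v,z):
    o,d=ray(c,u,v); return o+d*(z-o[2])/d[2]
def tri(c1,p1,c2,p2):
    o1,d1=ray(c1,*p1);o2,d2=ray(c2,*p2)
    s=np.linalg.lstsq(np.c_[d1,-d2],o2-o1,rcond=None)[0]
    a,b=o1+s[0]*d1,o2+s[1]*d2
    return (a+b)/2,np.linalg.norm(a-b)
def proj(c,p):
    q=R.from_rotvec(c["attitude"]).inv().apply(np.array(p)-c["origin"]); return np.array([c["cx"]+c["fx"]*q[0]/q[2],c["cy"]+c["fy"]*q[1]/q[2]])
np.set_printoptions(precision=4,suppress=True)
E
python3 - <<'E'
import numpy as np,cv2
a=np.load("scene0.npz")["color"];b=np.load("side0.npz")["color"]
def crop(i,u,v,w,h): return cv2.resize(i[v:v+h,u:u+w],(400,300),interpolation=cv2.INTER_CUBIC)
m=np.vstack([np.hstack([crop(a,215,145,100,75),crop(a,350,190,100,75)]),np.hstack([crop(b,245,130,100,75),crop(b,280,250,100,75)])])
cv2.imwrite("pics/m0.png",m)
E
```

```text
(no output)
```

View pics/m0.png

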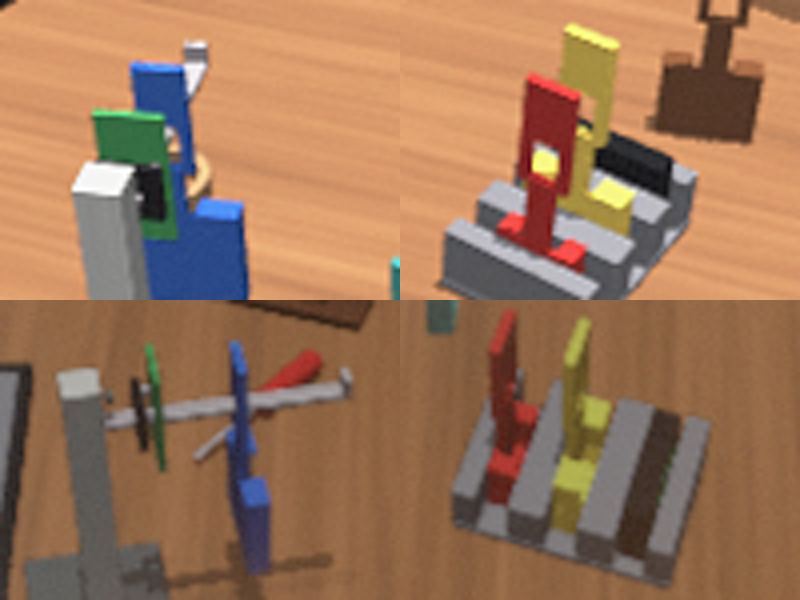

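The enlarged picture shows these points:
- **Hook:** tip top at scene (263.8,156) / side (331.8,147.5).
- **Blue tab:** top rear edge at scene (248,161.2)–(260.8,161.8).
- **Yellow tab:** top edge at scene (391.2,197)–(404.5,200.5).
- **Red tab:** top edge at scene (381.8,209.2)–(394.5,214).

I'll turn these into positions and check them against the known sizes.

```bash
python3 - <<'E'
from h import *
A=dict(np.load("scene0.npz"));B=dict(np.load("side0.npz"))
def S(u,v):return (215+u/4-.375,145+v/4-.375)
def S2(u,v):return (350+(u-400)/4-.375,190+v/4-.375)
def T(u,v):return (245+u/4-.375,130+(v-300)/4-.375)
def T2(u,v):return (280+(u-400)/4-.375,250+(v-300)/4-.375)
def P(n,c,p,z):print(n,plane(c,*p,z))
print("tip tri",*tri(A,S(196,44),B,T(347,371)))
P("tip A",A,S(196,44),.234);P("tip B",B,T(347,371),.234)
# post top corners
for p in[(74,190),(131,196),(92,163),(139,167)]:P("post A",A,S(*p),.26)
for p in[(58,375),(96,370),(65,398),(102,392)]:P("post B",B,T(*p),.26)
# foot corners side z .016
for p in[(27,565),(163,545)]:P("foot B",B,T(*p),.016)
# bar root top edge near side
P("bar root B",B,T(108,412),.22);P("bar end B",B,T(345,390),.22)
for n,a,z in(("blue",[(132,64),(184,67)],.265),("yel",[(565,27),(619,41)],.195),("red",[(527,76),(579,96)],.187)):
    q=[plane(A,*(S if n=="blue" else S2)(*p),z) for p in a];d=q[1]-q[0];print(n,*q,"w",np.linalg.norm(d),"yaw",np.degrees(np.arctan2(d[1],d[0])))
P("blue B",B,T(235,343),.265);P("yel B",B,T2(583,320),.195);P("red B",B,T2(510,311),.187)
# green pad top corners scene z=.27, side top
for p in[(94,112),(165,117)]:P("pad A",A,S(*p),.27)
P("pad B",B,T(149,347),.27)
# caddy top corners side z .052
for p in[(455,500),(635,556),(668,553),(708,423),(490,380)]:P("cad B",B,T2(*p),.052)
for p in[(448,221),(598,290),(695,172)]:P("cad A",A,S2(*p),.052)
E
```

```text
tip tri [ 0.5016 -0.1785  0.2333] 0.0032493889820639204
tip A [ 0.5046 -0.1757  0.234 ]
tip B [ 0.5014 -0.1802  0.234 ]
post A [ 0.7215 -0.1361  0.26  ]
post A [ 0.7145 -0.1017  0.26  ]
post A [ 0.693  -0.1413  0.26  ]
post A [ 0.6864 -0.1127  0.26  ]
post B [ 0.7187 -0.1354  0.26  ]
post B [ 0.6909 -0.1424  0.26  ]
post B [ 0.7101 -0.1099  0.26  ]
post B [ 0.6835 -0.1178  0.26  ]
foot B [ 0.7739 -0.1641  0.016 ]
foot B [ 0.6575 -0.1933  0.016 ]
bar root B [ 0.6846 -0.1401  0.22  ]
bar end B [ 0.5025 -0.1738  0.22  ]
blue [ 0.5896 -0.1735  0.265 ] [ 0.5805 -0.1401  0.265 ] w 0.03465400983929599 yaw 105.14520241933324
yel [0.5109 0.194  0.195 ] [0.5133 0.2297 0.195 ] w 0.03575696612759954 yaw 86.21870584179565
red [0.56   0.1833 0.187 ] [0.5679 0.2185 0.187 ] w 0.03610545957610017 yaw 77.23609273731822
blue B [ 0.5877 -0.1726  0.265 ]
yel B [0.5099 0.1963 0.195 ]
red B [0.5577 0.1857 0.187 ]
pad A [ 0.6561 -0.1609  0.27  ]
pad A [ 0.645  -0.1172  0.27  ]
pad B [ 0.6518 -0.159   0.27  ]
cad B [0.5938 0.2507 0.052 ]
cad B [0.4697 0.2875 0.052 ]
cad B [0.4475 0.2844 0.052 ]
cad B [0.418  0.1825 0.052 ]
cad B [0.5758 0.153  0.052 ]
cad A [0.561  0.1385 0.052 ]
cad A [0.5884 0.2489 0.052 ]
cad A [0.448  0.2837 0.052 ]
```

The measurements agree: root ≈ (0.6885,-0.1285), bar 190 mm long, stand yaw ≈ 15°, tab widths 35–36 mm, caddy yaw ≈ -13.5°. I'll raise the arm, turn it to the hook's heading and shut the fingers.

Emit:
jog_arm(deltas=[0,0,-0.05,0,0,8.5,-1,0,0,-0.1,0,0,17,-1,-0.03,-0.04,-0.14,0,0,25.5,-1,-0.06,-0.08,-0.18,0,0,34,-1,-0.09,-0.12,-0.18,0,0,42.5,-1,-0.12,-0.15,-0.18,0,0,51,-1,-0.15,-0.19,-0.18,0,0,59.5,-1,-0.18,-0.23,-0.18,0,0,61,-1], squeeze=40)

```text
time: 0.9
tool_pos: [0.2759, 0.4013, 0.4021]
tcp_rot: [1.914, 2.491, 0.0]
wrist_force: [1.4, -0.4, -0.1]
width: -0.0
grip_force: 0.0
```

```bash
cat >> h.py <<'E'
from workcell import readout, read_camera, bot
def st():
    s=readout.read_state(); r=R.from_rotvec(s["tcp_rot"]); m=r.as_matrix()
    return s,m
def to(p,yaw=None):
    "tool-frame delta to world point p; yaw(deg) = wanted heading of tool y"
    s,m=st(); y=np.degrees(np.arctan2(m[1,1],m[0,1]))
    print("t",s["time"],"pos",s["tool_pos"],"yaw",y,"zdown",m[2],"w",s["width"],"F",s["wrist_force"])
    print("delta mm",1e3*m.T@(np.array(p)-s["tool_pos"]),"rotz",None if yaw is None else y-yaw)
E
python3 -c "
from h import *
print(bot.tip_extent)
to([.5485,-.166,.40],15)"
```

```text
0.017
t 0.9 pos [0.2759 0.4013 0.4021] yaw 14.907073381356838 zdown [-0.0002  0.0004 -1.    ] w -0.0004519441697760907 F [ 1.3919 -0.439  -0.1329]
delta mm [-618.3125  117.5007    2.2906] rotz -0.09292661864316187
```

Emit:
jog_arm(deltas=[-0.05,0.01,0,0,0,0,-1,-0.098,0.019,0,0,0,0,-1,-0.147,0.028,0,0,0,0,-1,-0.196,0.037,0,0,0,0,-1,-0.245,0.047,0,0,0,0,-1,-0.294,0.056,0,0,0,0,-1,-0.343,0.065,0,0,0,0,-1,-0.392,0.075,0,0,0,0,-1])

```text
time: 1.7
tool_pos: [0.4501, 0.0422, 0.402]
tcp_rot: [1.911, 2.494, 0.0]
wrist_force: [1.1, 0.2, 0.7]
width: 0.003
grip_force: 0.0
```

Emit:
jog_arm(deltas=[-0.049,0.01,0,0,0,0,-1,-0.098,0.019,0,0,0,0,-1,-0.147,0.028,0,0,0,0,-1,-0.196,0.037,0,0,0,0,-1,-0.226,0.043,0,0,0,0,-1,-0.226,0.043,0,0,0,0,-1])

```text
time: 2.3
tool_pos: [0.5509, -0.1664, 0.4001]
tcp_rot: [-1.915, -2.488, 0.003]
wrist_force: [0.0, 0.5, 0.5]
width: 0.001
grip_force: 0.0
```

```bash
python3 -c "
from h import *
c=read_camera('wrist');np.savez('w1.npz',**c);cv2.imwrite('pics/w1.png',c['color'])
print(c['origin'],c['attitude'],c['fx'])
for n,p in dict(tip=[.502,-.178,.234],root=[.6885,-.1285,.22]).items(): print(n,proj(c,p))
to([.5485,-.166,.40],15)"
```

```text
[ 0.5318 -0.0934  0.5529] [2.8203 0.3667 0.0533] 334.15944752213545
tip [270.6757 173.5456]
root [462.4394 170.2881]
t 2.35 pos [ 0.5503 -0.1644  0.4005] yaw 14.91734801569332 zdown [ 0.0018 -0.0025 -1.    ] w -0.0012326523980560695 F [ 0.3462  0.792  -0.4073]
delta mm [-1.0746 -2.1127  0.5366] rotz -0.08265198430668086
```

View pics/w1.png

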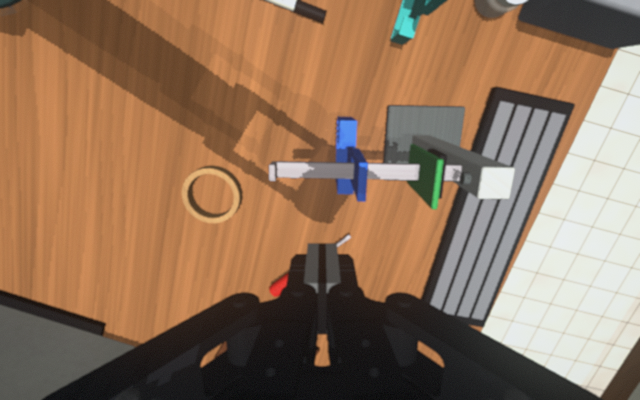

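The wrist view shows the bar from its tip (272,172) to the post (485,180), the blue scoop at u≈345–365 and the pad at u≈412–440. I'll extract the bar's centre line.

```bash
python3 - <<'E'
from h import *
c=dict(np.load('w1.npz'));g=cv2.cvtColor(c['color'],cv2.COLOR_BGR2HSV).astype(int)
pts=[]
for u in list(range(283,332,6))+list(range(372,412,6)):
    col=g[150:195,u]; m=np.where((col[:,1]<60)&(col[:,2]>90))[0]+150
    a,b=plane(c,u,m.min()-.5,.22),plane(c,u,m.max()+.5,.22); w=np.linalg.norm(a-b)
    pts.append((a+b)[:2]/2); print(u,m.min(),m.max(),pts[-1],round(w*1e3,1))
P=np.array(pts);d=cv2.fitLine(P.astype(np.float32),cv2.DIST_HUBER,0,.01,.01).ravel();print(d,"yaw",np.degrees(np.arctan2(d[1],d[0])))
for y0 in (165,172,178):
    row=g[y0,255:300]; m=np.where((row[:,1]<60)&(row[:,2]>120))[0]+255; print(y0,m.min(),row[:30,2])
for n,uv,z in (("tip l",(269.5,172),.234),("tip r",(275.5,172),.234),("blue tl",(355.5,148),.265),("blue bl",(359.5,200),.265),("post",(479,170),.26),("post",(483,198),.26)): print(n,plane(c,*uv,z))
E
```

```text
283 162 176 [ 0.5118 -0.1739] 15.6
289 162 177 [ 0.5178 -0.1729] 16.6
295 162 177 [ 0.5237 -0.1713] 16.6
301 162 177 [ 0.5296 -0.1698] 16.6
307 162 177 [ 0.5355 -0.1682] 16.6
313 162 177 [ 0.5414 -0.1666] 16.6
319 162 177 [ 0.5473 -0.1651] 16.6
325 162 177 [ 0.5532 -0.1635] 16.6
331 162 177 [ 0.5591 -0.162 ] 16.6
372 163 178 [ 0.5997 -0.1523] 16.6
378 163 178 [ 0.6056 -0.1507] 16.6
384 163 179 [ 0.6117 -0.1497] 17.7
390 160 179 [ 0.6171 -0.1466] 20.8
396 162 179 [ 0.6233 -0.1461] 18.7
402 150 180 [ 0.6274 -0.1392] 32.0
408 150 180 [ 0.6333 -0.1377] 32.0
[ 0.9696  0.2447  0.5624 -0.1614] yaw 14.162241
165 269 [153 170 179 181 184 182 178 175 172 171 172 176 172 168 178 186 188 188
 179 145 105 132 190 224 224 225 223 224 224 223]
172 269 [127 125 123 122 121 118 116 120 123 128 142 165 175 181 192 210 216 220
 214 184 131 126 182 210 216 214 214 216 214 212]
178 269 [167 154 146 131 121 118 119 124 126 125 126 125 129 143 177 199 207 210
 207 187 148 142 166 183 194 201 205 204 199 201]
tip l [ 0.5006 -0.1768  0.234 ]
tip r [ 0.5062 -0.1753  0.234 ]
blue tl [ 0.5708 -0.129   0.265 ]
blue bl [ 0.5877 -0.1732  0.265 ]
post [ 0.6839 -0.1203  0.26  ]
post [ 0.6976 -0.1437  0.26  ]
```

Emit:
jog_arm(deltas=[0,0,0.05,0,0,0,-1,0,0,0.1,0,0,0,-1,0,0,0.14,0,0,0,-1,0,0,0.155,0,0,0,-1,0,0,0.159,0,0,0,-1,0,0,0.159,0,0,0,-1])

```text
time: 2.95
tool_pos: [0.5509, -0.1624, 0.2446]
tcp_rot: [1.909, 2.493, 0.001]
wrist_force: [-0.2, 0.2, 0.8]
width: -0.001
grip_force: 0.0
```

Emit:
jog_arm(deltas=[0,0.003,0,0,0,0,-1,0,0.007,0,0,0,0,-1,0,0.011,0,0,0,0,-1,0,0.015,0,0,0,0,-1,0,0.019,0,0,0,0,-1,0,0.023,0,0,0,0,-1,0,0.027,0,0,0,0,-1,0,0.031,0,0,0,0,-1])

```text
time: 3.75
tool_pos: [0.5804, -0.1546, 0.243]
tcp_rot: [-1.91, -2.494, 0.0]
wrist_force: [-1.0, -0.5, -0.2]
width: -0.002
grip_force: 0.2
```

```bash
python3 -c "
from h import *
c=read_camera('wrist');np.savez('w2.npz',**c);s=read_camera('side')['color'][130:205,245:345]
cv2.imwrite('pics/w2.png',np.hstack([c['color'][60:360,120:520],cv2.resize(s,(400,300),interpolation=cv2.INTER_CUBIC)]))
to([.5485,-.166,.40],15)"
```

```text
t 3.85 pos [ 0.5806 -0.1546  0.243 ] yaw 15.102771714625138 zdown [ 0.0002 -0.0002 -1.    ] w 0.0007980352415615146 F [-1.2159 -0.1433 -0.1481]
delta mm [  -2.6212  -33.9832 -156.9873] rotz 0.10277171462513834
```

View pics/w2.png

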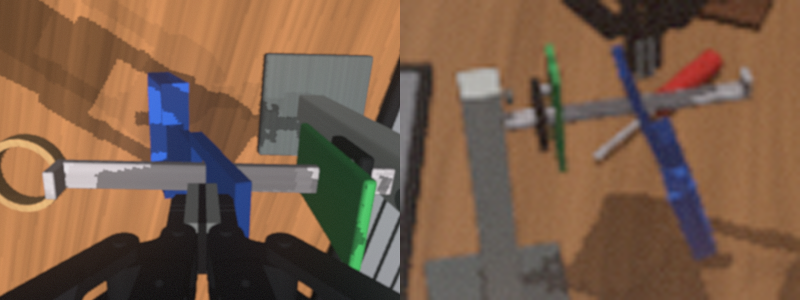

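The fingers touch the tab and the blue scoop has pitched back about 20°, with its dish lagging towards the tip. I'll hold still and check whether it swings back.

Emit:
jog_arm(deltas=[0,0,0.002,0,0,0,-1,0,0,0.002,0,0,0,-1,0,0,0.002,0,0,0,-1,0,0,0.002,0,0,0,-1])

```text
time: 4.25
tool_pos: [0.58, -0.1547, 0.2411]
tcp_rot: [-1.911, -2.494, 0.0]
wrist_force: [0.1, -0.6, -0.2]
width: -0.003
grip_force: 0.1
```

```bash
cat >> h.py <<'E'
def tilt(save=None):
    "image slant of each scoop in the side view: top and bottom of mask, deg"
    c=read_camera('side'); g=cv2.cvtColor(c['color'],cv2.COLOR_BGR2HSV)
    for n,lo,hi in(("blue",(105,120,50),(125,255,255)),("yel",(24,110,70),(34,255,255)),("red",(172,150,60),(180,255,255))):
        m=cv2.inRange(g,lo,hi); m[:115]=0; m[245:]=0; m[:,:262]=0; m[:,345:]=0
        k,l,s,_=cv2.connectedComponentsWithStats(m)
        if k<2: continue
        i=1+s[1:,4].argmax(); y,x=np.where(l==i); t=y<y.min()+5; b=y>y.max()-6
        print(n,"area",s[i,4],"top",x[t].mean().round(1),y.min(),"bot",x[b].mean().round(1),y.max())
    return c
E
python3 -c "
from h import *
c0=dict(np.load('side0.npz'))
tilt(); to([.5485,-.166,.40],15)"
```

```text
blue area 42 top 307.4 173 bot 308.1 181
yel area 1 top 283.0 141 bot 283.0 141
t 4.3 pos [ 0.5801 -0.1548  0.2411] yaw 15.080840629368117 zdown [ 0.0001 -0.0001 -1.    ] w -0.003482353804024101 F [-0.9224 -0.7669 -0.1474]
delta mm [  -2.5825  -33.4307 -158.8553] rotz 0.08084062936811698
```

```bash
cat >> h.py <<'E'
def tilt():
    c=read_camera('side'); b,g,r=[c['color'][...,i].astype(int) for i in range(3)]
    for n,m in(("blue",(b>r+35)&(b>g+25)),("yel",(r>b+60)&(g>b+60)&(abs(r-g)<45)),("red",(r>g+80)&(r>b+80))):
        m=m.astype(np.uint8); m[:115]=0; m[245:]=0; m[:,:262]=0; m[:,345:]=0
        k,l,s,_=cv2.connectedComponentsWithStats(m)
        if k<2: continue
        i=1+s[1:,4].argmax(); y,x=np.where(l==i); t=y<y.min()+5; b_=y>y.max()-6
        print(n,"area",s[i,4],"top",x[t].mean().round(1),y.min(),"bot",x[b_].mean().round(1),y.max())
    return c
E
python3 -c "
from h import *
c=tilt(); cv2.imwrite('pics/t.png',c['color'])
read_camera=lambda n:dict(np.load('side0.npz'))
import h; h.read_camera=read_camera; tilt()"
```

```text
blue area 49 top 306.2 173 bot 307.1 181
red area 71 top 320.6 143 bot 316.3 152
blue area 68 top 303.6 140 bot 305.1 167
red area 68 top 320.5 143 bot 316.5 152
```

```bash
python3 - <<'E'
import re
s=open('h.py').read()
s=s.replace("(b>r+35)&(b>g+25)","(b>r+15)&(b>g+12)")
open('h.py','w').write(s)
from h import *
import h
for f in (None,'side0.npz'):
    if f: h.read_camera=lambda n:dict(np.load(f))
    tilt()
E
```

```text
blue area 247 top 299.7 142 bot 308.4 197
red area 71 top 320.5 143 bot 316.4 152
blue area 253 top 303.7 140 bot 309.1 195
red area 68 top 320.5 143 bot 316.5 152
```

It settled to about 3°. I'll push on more slowly.

Emit:
jog_arm(deltas=[0,0.001,0,0,0,0,-1,0,0.003,0,0,0,0,-1,0,0.005,0,0,0,0,-1,0,0.0075,0,0,0,0,-1,0,0.01,0,0,0,0,-1,0,0.0125,0,0,0,0,-1,0,0.015,0,0,0,0,-1,0,0.0175,0,0,0,0,-1])

```text
time: 5.2
tool_pos: [0.5973, -0.1501, 0.2412]
tcp_rot: [-1.91, -2.494, 0.0]
wrist_force: [-0.5, -0.0, 1.1]
width: -0.001
grip_force: 0.3
```

Emit:
jog_arm(deltas=[0,0.0025,0,0,0,0,-1,0,0.005,0,0,0,0,-1,0,0.0075,0,0,0,0,-1,0,0.01,0,0,0,0,-1,0,0.012,0,0,0,0,-1,0,0.014,0,0,0,0,-1,0,0.0155,0,0,0,0,-1,0,0.0165,0,0,0,0,-1])

```text
time: 6.0
tool_pos: [0.6132, -0.1458, 0.2412]
tcp_rot: [-1.91, -2.494, -0.0]
wrist_force: [-1.5, 0.1, 0.9]
width: -0.001
grip_force: 0.3
```

```bash
python3 -c "
from h import *
c=tilt(); np.savez('s3.npz',**c)
to([.5485,-.166,.40],15)"
```

```text
blue area 281 top 288.6 143 bot 308.7 195
red area 72 top 321.2 142 bot 316.3 152
t 6.05 pos [ 0.6133 -0.1459  0.2412] yaw 15.088916749638575 zdown [-0.      0.0001 -1.    ] w -0.004133704006119457 F [ 0.0611 -0.5626  1.9385]
delta mm [  -2.5761  -67.7513 -158.8076] rotz 0.08891674963857454
```

```bash
python3 -c "
from h import *
c=read_camera('wrist');np.savez('w3.npz',**c);s=dict(np.load('s3.npz'))['color'][125:205,255:345]
t=read_camera('scene')['color'][140:220,215:305]
k=lambda i:cv2.resize(i,(400,356),interpolation=cv2.INTER_CUBIC)
cv2.imwrite('pics/w3.png',np.vstack([np.hstack([k(s),k(t)]),np.hstack([c['color'][120:360,120:520],c['color'][120:360,240:640]])]))
"
```

```text
(no output)
```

View pics/w3.png

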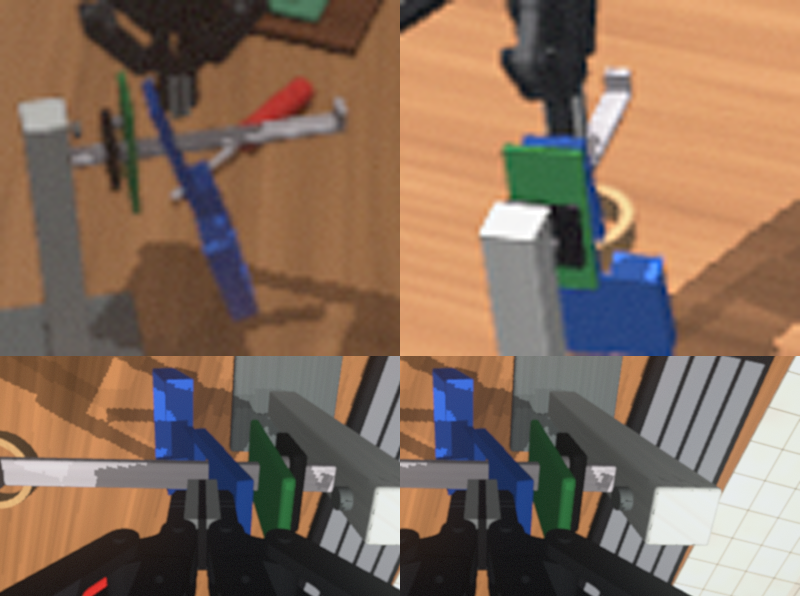

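```bash
python3 -c "
from h import *
c=dict(np.load('s3.npz'));w=dict(np.load('w3.npz'))
s,m=st();p=s['tool_pos']
f=lambda q:((q-[255,125])*400/90)
for d in(0,.017,.0): print('side crop',d,f(proj(c,p+m[:,2]*d)),'wrist',proj(w,p+m[:,2]*d)-[120,120]+[0,356])
print('bar under tip',f(proj(c,[p[0],p[1]-.002,.22])), 'wrist', proj(w,[p[0],p[1]-.002,.22])-[120,120]+[0,356])
print('tip',f(proj(c,[.5034,-.176,.234])))
"
```

```text
side crop 0 [176.4352 119.3947] wrist [201.4351 486.9815]
side crop 0.017 [177.2938 137.9812] wrist [201.4162 473.1669]
side crop 0.0 [176.4352 119.3947] wrist [201.4351 486.9815]
bar under tip [177.711  140.5589] wrist [200.4991 473.2881]
tip [336.5311 103.2943]
```

The tip seems to touch the tab higher than the numbers say. I'll back off, then step down gently and watch the vertical force.

Emit:
jog_arm(deltas=[0,-0.004,0,0,0,0,-1,0,-0.015,0,0,0,0,-1,0,-0.015,0,0,0,0,-1,-0.002,-0.015,0.001,0,0,0,-1,-0.002,-0.015,0.001,0,0,0,-1])

```text
time: 6.65
tool_pos: [0.5991, -0.152, 0.2402]
tcp_rot: [1.911, 2.493, 0.0]
wrist_force: [1.4, -0.3, -0.4]
width: 0.003
grip_force: 0.0
```

```bash
python3 -c "
from h import *
c=tilt(); np.savez('s4.npz',**c)
s,m=st();p=s['tool_pos']
print(s['time'],p,s['wrist_force'],proj(c,p),proj(c,p+m[:,2]*.017))
# print brightness down the column beneath the finger
u,v=proj(c,p).round().astype(int)
print(u,v);print(c['color'][v-8:v+12,u-4:u+5].mean(2).astype(int))
"
```

```text
blue area 245 top 289.6 143 bot 301.1 198
red area 71 top 320.6 143 bot 316.3 152
6.7 [ 0.5991 -0.1519  0.2402] [-0.6634  0.2859 -0.6553] [299.3981 150.9498] [299.5426 155.1262]
299 151
[[ 53  34  48  67  67  55  64  64  40]
 [ 54  42  45  68  64  50  72  64  42]
 [ 57  36  47  68  67  53  71  67  39]
 [ 79  42  40  62  66  50  66  64  37]
 [ 90  49  37  62  63  51  69  64  42]
 [ 91  46  40  66  67  51  67  84  86]
 [105  96  84  77  63  44  67  89  99]
 [108 109 106  98  80  71  86 100  99]
 [107 109 108 104  99  96  97 104 102]
 [109 110 109 108 104 103 103 102 102]
 [109 109 109 111 105 103  94  91  95]
 [108 105 109 103 103  98  97  88  92]
 [ 98  99  98  94  96  95  96  94  95]
 [ 98  93  94  94  98  93  97  94  92]
 [ 95  98 104  92  93  90  86  81  84]
 [ 84  86  85  88  89  88  86  78  80]
 [ 85  94 101 100  97  99 101  97 100]
 [102 108 110 108 104 102 104 112 136]
 [104 111 110 109 104 103 113 137 138]
 [ 94 102 104 108 104 124 138 129 104]]
```

```bash
python3 -c "
from h import *
c=dict(np.load('s4.npz'));g=cv2.cvtColor(c['color'],cv2.COLOR_BGR2HSV)
print(g[143:168,295:304,1]); print(g[143:168,299,2])
w=read_camera('wrist');s,m=st();p=s['tool_pos'];print(proj(w,p),proj(w,p+m[:,2]*.017))
u,v=proj(w,p).round().astype(int);x=cv2.cvtColor(w['color'],cv2.COLOR_BGR2GRAY);print(v,x[v-30:v+14:2,u-22:u+23:4]);np.savez('w4.npz',**w)
"
```

```text
[[128  99  56  32  18  42  33  36  55]
 [126  66  71  25  36  38  30  40  61]
 [111  70  52  31  32  47  24  25  71]
 [126  68  68  31  25  42  22  36  74]
 [132 104  74  27  30  41  34  41  96]
 [136 137  60  25  22  61  32  70 123]
 [134 136 121  68  30  47  31  87 128]
 [136 134 130 105  86 117 118 120 134]
 [139 133 140 137 129 136 143 134 138]
 [135 132 138 140 139 136 139 134 135]
 [132 133 137 132 134 136 139 126 114]
 [113 108  97  97  84  76  63  51  45]
 [ 60  52  44  33  30  15  18  16  18]
 [ 15  21  21  18  15  23  15  20  18]
 [ 18  20  21  21  21  21  20  29  20]
 [ 23  20  17  22  34  65  81  87 103]
 [102 116 116 112 120 120 121 128 113]
 [128 134 132 135 133 133 131 109  47]
 [127 130 133 134 135 136 103  42  29]
 [100  90 112 134 136  82  40  31  65]
 [ 74  77  51 117  49  24  28  74 131]
 [144 145  63  27  17  26  74 122 138]
 [140 145 111  25  59 104 136 143 137]
 [143 143 131  57 120 130 139 133 132]
 [132 150 142  72 106 133 132 136 135]]
[ 70  70  72  70  68  71  68  98 136 145 145 125 103 102  98  97 130 144
 145 144 156 150 134 108 108]
[322.0651 250.9459] [
[... 445 characters left out ...]
119 119 119 119 119 118 117 117 117]
 [119 120 119 121 121 117 119 121 120 118 119 118]
 [119 116 117 118 117 117 117 117 119 115 118 117]
 [117 117  97  92  91  73  75  92  90  99 115 116]
 [117 118  82  76  76  31  34  76  73  88 115 115]
 [120 120  80  73  74  32  34  75  75  85 118 117]
 [118 109  78  76  76  29  32  76  73  82 114 120]
 [137 102  77  76  76  30  30  75  73  76  82 136]
 [121 109  75  76  76  32  30  75  76  74  66 118]
 [ 37  38  74  76  74  31  26  73  75  75  29  32]
 [ 33  30  77  75  75  27  29  73  75  76  26  31]
 [ 35  31  76  77  74  30  25  75  74  75  27  29]
 [ 37  36  75  74  77  28  29  75  75  73  28  28]
 [ 35  38  78  74  75  27  27  73  72  74  29  29]]
```

```bash
python3 -c "
from h import *
c=dict(np.load('s4.npz'));w=dict(np.load('w4.npz'));s,m=st();p=s['tool_pos']
q,e=tri(c,(299.5,149.7),w,(323,243.5));print('tip',q,e,'tool frame',m.T@(q-p))
# which tool-frame points land at wrist row 243.5 / side row 149.7
for x in(-.011,0,.011):
  for d in(0,.005,.01,.017): 
    P=p+m@[x,0,d]; print(x,d,'wrist',proj(w,P).round(1),'side',proj(c,P).round(1))
g=cv2.cvtColor(w['color'],cv2.COLOR_BGR2GRAY)
for r in(246,250,253,256,260,270): print(r,g[r,290:356:3])
"
```

```text
tip [ 0.5973 -0.1415  0.2541] 0.0009232553788036716 tool frame [ 0.0104  0.0008 -0.0139]
-0.011 0 wrist [322.1 270.4] side [298.7 148.6]
-0.011 0.005 wrist [322.1 265.6] side [298.7 149.9]
-0.011 0.01 wrist [322.  261.1] side [298.8 151.1]
-0.011 0.017 wrist [322.  255.1] side [298.8 152.8]
0 0 wrist [322.1 250.9] side [299.4 150.9]
0 0.005 wrist [322.  246.6] side [299.4 152.2]
0 0.01 wrist [322.  242.5] side [299.5 153.4]
0 0.017 wrist [322.  237.1] side [299.5 155.1]
0.011 0 wrist [322.1 230.7] side [300.1 153.3]
0.011 0.005 wrist [322.  226.9] side [300.1 154.5]
0.011 0.01 wrist [322.  223.2] side [300.2 155.8]
0.011 0.017 wrist [322.  218.5] side [300.2 157.5]
246 [122 118 119 119 119 120  80  76  76  70  32  30  65  76  74  75 114 116
 116 115 116 116]
250 [132 125 133 134 108  98  74  74  75  73  30  26  63  75  73  74  96  98
 123 131 104  97]
253 [134 127 121 120 121  91  75  75  75  72  32  33  64  77  76  72  68  63
 118 127 130  48]
256 [135  94  37  33  33  40  75  75  75  69  30  28  64  74  75  74  48  30
  24  26  90  86]
260 [103  31  34  34  32  47  77  75  76  69  28  29  63  75  75  74  54  26
  30  30  27  74]
270 [48 43 42 40 40 65 75 77 75 64 27 25 54 72 73 76 69 36 36 35 37 36]
```

Triangulating the visible fingertip puts it at z≈0.254, about 14 mm behind the TCP instead of 17 mm ahead. So I was pushing too high on the tab. I'll step down while watching the force and measure again.

Emit:
jog_arm(deltas=[0,-0.003,0.003,0,0,0,-1,0,-0.003,0.006,0,0,0,-1,0,-0.003,0.009,0,0,0,-1,0,-0.003,0.009,0,0,0,-1])

```text
time: 7.15
tool_pos: [0.5958, -0.1523, 0.2303]
tcp_rot: [-1.91, -2.493, 0.001]
wrist_force: [0.4, 0.9, -0.4]
width: -0.002
grip_force: 0.0
```

```bash
python3 -c "
from h import *
c=tilt(); s,m=st();p=s['tool_pos'];print(p,s['wrist_force'])
g=cv2.cvtColor(c['color'],cv2.COLOR_BGR2HSV);u,v=proj(c,p+m@[.011,0,-.014]).round().astype(int);print(u,v);print(g[v-5:v+10,u-3:u+4,1])
"
```

```text
blue area 326 top 291.9 143 bot 293.0 199
red area 72 top 320.6 143 bot 316.4 152
[ 0.596  -0.1524  0.2306] [-0.8232  0.1209  0.2391]
301 152
[[ 93  30  23  32  31  24  74]
 [ 72  25  20  35  33  25  46]
 [ 73  29  37  38  29  25  55]
 [100  30  23  30  31  41  86]
 [119  43  28  43  30  64 124]
 [135 102  21  49  84 102 128]
 [134 127 118 133 107 105 104]
 [ 90  80  69  63  50  48  48]
 [ 34  23  20  20  15  20  23]
 [ 20  21  16  16  20  18  20]
 [ 15  19  19  20  20  29  22]
 [ 25  33  61  79  85  96 112]
 [114 116 125 120 127 117  46]
 [136 132 137 134 104  45  24]
 [130 136 133 101  45  31  57]]
```

Emit:
jog_arm(deltas=[0,0,0.004,0,0,0,-1,0,0,0.008,0,0,0,-1,0,0,0.012,0,0,0,-1,0,0,0.015,0,0,0,-1,0,0,0.017,0,0,0,-1,0,0,0.017,0,0,0,-1])

```text
time: 7.8
tool_pos: [0.5971, -0.1528, 0.2156]
tcp_rot: [1.909, 2.492, 0.002]
wrist_force: [-1.2, 0.1, 4.2]
width: -0.0
grip_force: 1.7
```

Emit:
jog_arm(deltas=[0,0,0.001,0,0,0,-1,0,0,0.001,0,0,0,-1])

```text
time: 8.0
tool_pos: [0.5975, -0.1528, 0.2155]
tcp_rot: [1.908, 2.491, 0.002]
wrist_force: [-0.3, 0.5, 6.6]
width: 0.0
grip_force: 3.3
```

Emit:
jog_arm(deltas=[0,0,0.001,0,0,0,-1,0,0,0.001,0,0,0,-1])

```text
time: 8.2
tool_pos: [0.598, -0.1529, 0.2153]
tcp_rot: [1.908, 2.49, 0.003]
wrist_force: [-1.5, 1.4, 9.9]
width: -0.001
grip_force: 4.4
```

```bash
python3 -c "
from h import *
c=tilt(); s,m=st();p=s['tool_pos'];print(p,s['wrist_force'])
g=cv2.cvtColor(c['color'],cv2.COLOR_BGR2HSV);u,v=proj(c,p+m@[.011,0,-.014]).round().astype(int);print(u,v);print(g[v-5:v+10,u-3:u+4,1])
"
```

```text
blue area 343 top 292.9 147 bot 292.1 200
red area 71 top 321.1 142 bot 316.3 152
[ 0.598  -0.1529  0.2154] [-0.8278  0.5363 10.2237]
301 156
[[ 44  23  32  40  21  40  84]
 [ 47  28  30  39  15  50  91]
 [ 39  27  21  36  25  35  78]
 [ 33  23  34  28  26  25  25]
 [ 26  20  34  40  19  21  22]
 [ 22  15  19  23  17  21  20]
 [ 15  20  26  13  27  24  20]
 [ 16  32  61  74  77  93 114]
 [109 111 121 124 126 109  41]
 [133 135 132 136 109  44  22]
 [141 140 134 101  43  29  58]
 [134 128  77  39  31  63 125]
 [128  51  21  29  70 130 143]
 [ 52  17  28  75 137 131 136]
 [ 28  54 108 133 144 132 134]]
```

The bar is touched at TCP z ≈ 0.2155, so the usable tip is about 4 mm behind the TCP. The servo gives roughly 3 N per mm. I'll lift slightly and push low.

Emit:
jog_arm(deltas=[0,0,-0.006,0,0,0,-1,0,0,-0.009,0,0,0,-1,0,0.001,-0.009,0,0,0,-1,0,0.003,-0.009,0,0,0,-1,0,0.005,-0.009,0,0,0,-1,0,0.007,-0.009,0,0,0,-1,0,0.009,-0.009,0,0,0,-1,0,0.011,-0.009,0,0,0,-1])

```text
time: 9.05
tool_pos: [0.6069, -0.1496, 0.221]
tcp_rot: [-1.91, -2.494, 0.0]
wrist_force: [-0.4, -0.0, 0.8]
width: -0.001
grip_force: 0.0
```

```bash
python3 -c "
from h import *
c=tilt(); to([.5485,-.166,.40],15)
w=read_camera('wrist')['color'][120:360,120:520]
s=c['color'][125:205,255:345]
cv2.imwrite('pics/w5.png',np.hstack([cv2.resize(w,(500,300)),cv2.resize(s,(300,267),interpolation=cv2.INTER_CUBIC)[:267].repeat(1,0) if 0 else cv2.resize(s,(300,300),interpolation=cv2.INTER_CUBIC)]))
"
```

```text
blue area 230 top 289.6 146 bot 300.8 198
red area 72 top 321.2 142 bot 316.3 152
t 9.1 pos [ 0.6073 -0.1495  0.2211] yaw 15.095046843940331 zdown [ 0.      0.0002 -1.    ] w 0.0027014868700662403 F [ 0.2192 -0.3581 -0.4607]
delta mm [  -0.5938  -61.001  -178.9314] rotz 0.09504684394033092
```

View pics/w5.png

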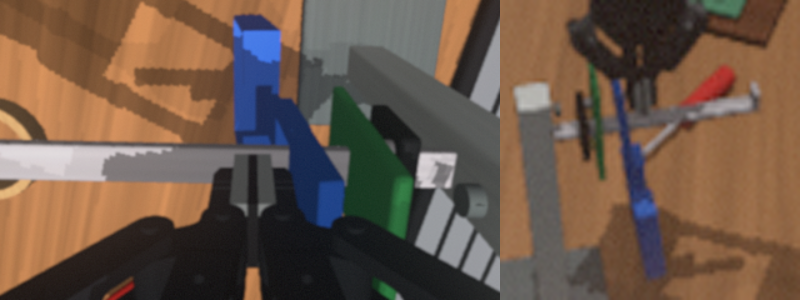

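The fingers now reach almost to the bar and their wider shoulders touch the tab well below its top, so the lean is small and will straighten against the pad. I'll creep on.

Emit:
jog_arm(deltas=[0,0.0015,0,0,0,0,-1,0,0.003,0,0,0,0,-1,0,0.0045,0,0,0,0,-1,0,0.006,0,0,0,0,-1,0,0.0075,0,0,0,0,-1,0,0.009,0,0,0,0,-1,0,0.01,0,0,0,0,-1,0,0.01,0,0,0,0,-1])

```text
time: 9.95
tool_pos: [0.6166, -0.147, 0.2211]
tcp_rot: [-1.91, -2.494, 0.0]
wrist_force: [0.1, -0.8, 0.1]
width: 0.001
grip_force: 0.1
```

```bash
python3 -c "
from h import *
c=tilt(); to([.5485,-.166,.40],15)
"
```

```text
blue area 261 top 287.9 146 bot 296.0 199
red area 69 top 320.5 143 bot 316.4 152
t 10.0 pos [ 0.6165 -0.147   0.221 ] yaw 15.092762473086504 zdown [ 0.0001 -0.0002 -1.    ] w 0.00040053223177120736 F [ 0.0433 -0.5338 -0.5806]
delta mm [  -0.6145  -70.5955 -178.9418] rotz 0.09276247308650376
```

Emit:
jog_arm(deltas=[0,0.001,0,0,0,0,-1,0,0.002,0,0,0,0,-1,0,0.003,0,0,0,0,-1,0,0.004,0,0,0,0,-1,0,0.005,0,0,0,0,-1,0,0.005,0,0,0,0,-1])

```text
time: 10.6
tool_pos: [0.6214, -0.1457, 0.2212]
tcp_rot: [1.91, 2.494, 0.0]
wrist_force: [-1.2, -0.4, -0.4]
width: 0.001
grip_force: 0.1
```

```bash
python3 -c "
from h import *
c=tilt(); to([.5485,-.166,.40],15)
"
```

```text
blue area 256 top 286.4 147 bot 294.9 199
red area 71 top 320.6 143 bot 316.5 152
t 10.65 pos [ 0.6213 -0.1457  0.2211] yaw 15.093726074555274 zdown [ 0.0001 -0.0001 -1.    ] w 0.0012053565148955427 F [ 0.1293  0.1948 -0.3549]
delta mm [  -0.6074  -75.6158 -178.8971] rotz 0.09372607455527415
```

Emit:
jog_arm(deltas=[0,0.001,0,0,0,0,-1,0,0.002,0,0,0,0,-1,0,0.003,0,0,0,0,-1,0,0.004,0,0,0,0,-1,0,0.004,0,0,0,0,-1])

```text
time: 11.15
tool_pos: [0.6238, -0.145, 0.221]
tcp_rot: [-1.909, -2.492, 0.003]
wrist_force: [-5.2, -1.0, 1.8]
width: -0.004
grip_force: 2.9
```

```bash
python3 -c "
from h import *
c=tilt(); to([.5485,-.166,.40],15)
"
```

```text
blue area 240 top 285.9 147 bot 291.9 199
red area 69 top 320.6 143 bot 316.4 152
t 11.2 pos [ 0.6238 -0.145   0.221 ] yaw 15.083564761489406 zdown [ 0.0006 -0.0031 -1.    ] w -0.0026990987517980175 F [-5.5845 -0.753   1.184 ]
delta mm [  -0.6053  -78.7186 -178.7945] rotz 0.08356476148940573
```

Contact at about 5.6 N. I'll add a little and hold.

Emit:
jog_arm(deltas=[0,0.0004,0,0,0,0,-1,0,0.0007,0,0,0,0,-1,0,0.0007,0,0,0,0,-1,0,0.0007,0,0,0,0,-1])

```text
time: 11.6
tool_pos: [0.624, -0.1449, 0.221]
tcp_rot: [-1.909, -2.491, 0.004]
wrist_force: [-6.7, -1.8, 2.8]
width: 0.002
grip_force: 3.6
```

```bash
python3 -c "
from h import *
c=tilt(); to([.5485,-.166,.40],15)
w=read_camera('wrist')['color'][120:360,200:520]
s=c['color'][125:205,260:310]; a=read_camera('scene')['color'][140:230,215:305]
k=lambda i,w:cv2.resize(i,(w,400),interpolation=cv2.INTER_CUBIC)
cv2.imwrite('pics/w6.png',np.hstack([k(w,300),k(s,250),k(a,250)]))
"
```

```text
blue area 241 top 285.7 147 bot 292.0 199
red area 71 top 321.2 142 bot 316.4 152
t 11.65 pos [ 0.624  -0.1449  0.221 ] yaw 15.079588882725272 zdown [ 0.0006 -0.0039 -1.    ] w -0.0016434716656299996 F [-6.716  -1.1723  0.9287]
delta mm [  -0.5852  -79.1091 -178.688 ] rotz 0.07958888272527176
```

View pics/w6.png

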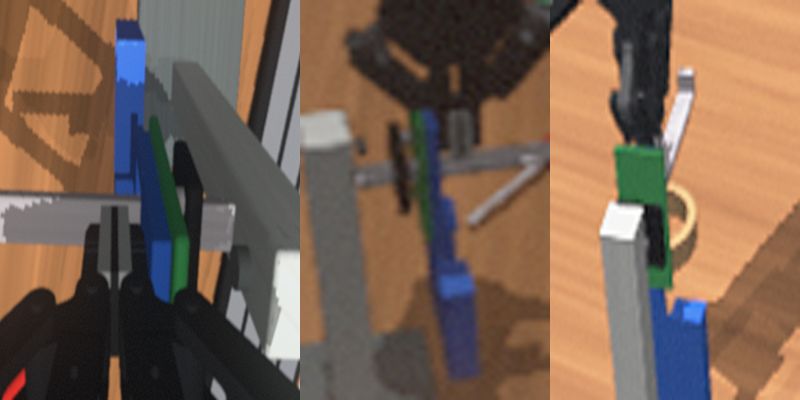

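The blue plate lies flat on the green pad at about 7 N. I'll hold at 8 N, then retract gently and lift away.

Emit:
jog_arm(deltas=[0,0.0004,0,0,0,0,-1,0,0.0004,0,0,0,0,-1,0,0.0004,0,0,0,0,-1,0,0.0004,0,0,0,0,-1,0,0.0004,0,0,0,0,-1])

```text
time: 12.25
tool_pos: [0.6242, -0.1449, 0.221]
tcp_rot: [-1.909, -2.491, 0.005]
wrist_force: [-7.5, -1.9, 3.2]
width: -0.0
grip_force: 3.9
```

Emit:
jog_arm(deltas=[0,-0.001,0,0,0,0,-1,0,-0.003,0,0,0,0,-1,0,-0.006,0,0,0,0,-1,0,-0.02,0,0,0,0,-1,0,-0.045,-0.01,0,0,0,-1,0,-0.06,-0.05,0,0,0,-1,0,-0.07,-0.1,0,0,8,-0.3,0,-0.07,-0.15,0,0,16,-0.3])

```text
time: 13.05
tool_pos: [0.5563, -0.1629, 0.3713]
tcp_rot: [-2.245, -2.196, 0.001]
wrist_force: [1.1, -0.4, 0.1]
width: 0.325
grip_force: 0.0
```

```bash
python3 -c "
from h import *
c=tilt(); to([.505,.212,.37],-13.7)
"
```

```text
blue area 242 top 284.9 143 bot 291.7 200
red area 70 top 320.5 143 bot 316.3 152
t 13.1 pos [ 0.5604 -0.164   0.3829] yaw -1.591659454482626 zdown [-0.0046  0.0149 -0.9999] w 0.3484268029591717 F [ 2.3807 -1.0208  7.0726]
delta mm [374.3286 -65.9577  10.229 ] rotz 12.108340545517374
```

Emit:
jog_arm(deltas=[0.045,-0.008,0,0,0,6,-0.3,0.09,-0.016,0,0,0,12.5,-0.3,0.138,-0.024,0,0,0,12.5,-0.3,0.186,-0.032,0,0,0,12.5,-0.3,0.234,-0.04,0,0,0,12.5,-0.3,0.282,-0.048,0,0,0,12.5,-0.3,0.33,-0.056,0,0,0,12.5,-0.3,0.374,-0.065,0,0,0,12.5,-0.3])

```text
time: 13.9
tool_pos: [0.4987, 0.2142, 0.3703]
tcp_rot: [2.464, 1.948, 0.002]
wrist_force: [-0.6, 0.6, -0.3]
width: 0.348
grip_force: 0.0
```

Emit:
jog_arm(deltas=[0,0,0,0,0,0,-0.3,0,0,0,0,0,0,-0.3,0,0,0,0,0,0,-0.3])

```text
time: 14.2
tool_pos: [0.4996, 0.2114, 0.3702]
tcp_rot: [2.465, 1.946, -0.0]
wrist_force: [0.4, 0.0, 0.0]
width: 0.351
grip_force: 0.0
```

```bash
python3 -c "
from h import *
w=read_camera('wrist');np.savez('w7.npz',**w); to([.505,.212,.37],-13.7)
x=w['color'];print(proj(w,[.505,.212,.195]),proj(w,[.56,.2,.187]),proj(w,[.505,.212,.052]))
cv2.imwrite('pics/w7.png',np.hstack([cv2.resize(x[60:260,200:480],(800,571),interpolation=cv2.INTER_CUBIC)]))
"
```

```text
t 14.25 pos [0.4998 0.2111 0.3702] yaw -13.482613034857145 zdown [-0.0003  0.0005 -1.    ] w 0.3513671288003806 F [ 0.8693  0.0698 -0.6632]
delta mm [2.1182 4.8518 0.2433] rotz 0.21738696514285394
[326.7223 170.9592] [381.5145 168.1431] [325.1441 148.6895]
```

View pics/w7.png

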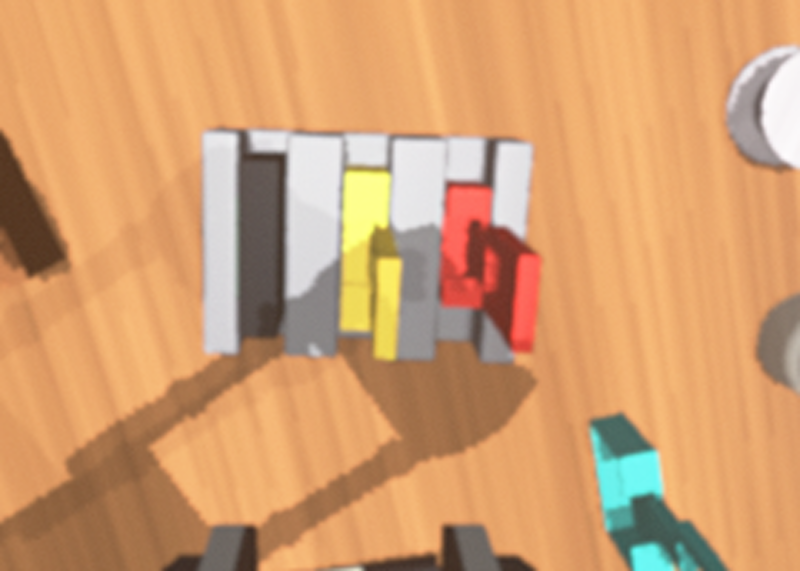

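The view shows the caddy from above. The yellow tab's top face spans crop (374–401, 257–359), and the red one's about (515–540, 254–352). Only one more picture may be viewed, so I'll measure from these.

```bash
python3 - <<'E'
from h import *
w=dict(np.load('w7.npz'))
for n,z,q in(("yel",.195,[(376,257),(401,257),(397.5,359),(374,359)]),("red",.187,[(517,256),(540,254),(533,352),(512,352)])):
    P=np.array([plane(w,200+(x-.5)/2.857,60+(y-.5)/2.857,z)[:2] for x,y in q])
    e=P[3]-P[0];f=P[2]-P[1]; print(n,P.mean(0),"len",np.linalg.norm(e),np.linalg.norm(f),"thick",np.linalg.norm(P[1]-P[0]),"yaw",np.degrees(np.arctan2(-e[1],-e[0]))-90,np.degrees(np.arctan2(-f[1],-f[0]))-90)
P=[plane(w,200+(x-.5)/2.857,60+(y-.5)/2.857,.052)[:2] for x,y in[(204,131),(531,142),(512,361),(206,353)]];print(np.array(P))
d=P[1]-P[0];print(np.degrees(np.arctan2(d[1],d[0])),np.linalg.norm(d))
# colour-mask check: yellow top face bright area
to([.505,.212,.172],-13.7)
E
```

```text
yel [0.5141 0.213 ] len 0.03637699963994837 0.036381955129806284 thick 0.00861196551328716 yaw -14.094205985994947 -14.491755376340095
red [0.5626 0.2013] len 0.034988610497703514 0.035699111165809976 thick 0.008106068458701664 yaw -13.453444709690217 -14.154623024650533
[[0.4472 0.2861]
 [0.5977 0.2448]
 [0.5689 0.1403]
 [0.418  0.1808]]
-15.326781488242068 0.15603621756789143
t 14.25 pos [0.4998 0.2111 0.3702] yaw -13.482613034857145 zdown [-0.0003  0.0005 -1.    ] w 0.3513671288003806 F [ 0.8693  0.0698 -0.6632]
delta mm [  2.1748   4.7576 198.2433] rotz 0.21738696514285394
```

Emit:
jog_arm(deltas=[0.005,0.0134,0,0,0,0.8,-0.3,0.005,0.0134,0.045,0,0,0.8,-0.3,0.005,0.0134,0.09,0,0,0.8,-0.3,0.005,0.0134,0.135,0,0,0.8,-0.3,0.005,0.0134,0.17,0,0,0.8,-0.3,0.005,0.0134,0.185,0,0,0.8,-0.3,0.005,0.0134,0.192,0,0,0.8,-0.3,0.005,0.0134,0.192,0,0,0.8,-0.3])

```text
time: 15.05
tool_pos: [0.5146, 0.2137, 0.1785]
tcp_rot: [2.48, 1.928, 0.0]
wrist_force: [0.2, -0.1, -0.0]
width: 0.348
grip_force: 0.0
```

```bash
python3 -c "
from h import *
to([.514,.213,.172],-14.3)
w=read_camera('wrist');np.savez('w8.npz',**w)
x=cv2.cvtColor(w['color'],cv2.COLOR_BGR2HSV);m=cv2.inRange(x,(22,90,60),(36,255,255));y,u=np.where(m);print(u.min(),u.max(),y.min(),y.max())
for r in range(215,262,4): print(r,[int(k) for k in np.where(m[r])[0][[0,-1]]] if m[r].any() else None, x[r,270:376:6,2])
"
```

```text
t 15.05 pos [0.5146 0.2137 0.1785] yaw -14.272917295853519 zdown [ 0.0001  0.0003 -1.    ] w 0.34828453836036494 F [ 0.1751 -0.1316 -0.0042]
delta mm [-0.8635 -0.448   6.4876] rotz 0.027082704146481618
106 329 0 303
215 [301, 328] [ 74 134 135 137 134 151 241 237 147 148 137 139 137 134 133 200 224 224]
219 [301, 328] [ 74 134 135 134 133 151 242 237 145 146 135 135 136 133 132 169 188 196]
223 [301, 328] [ 73 134 132 167 206 151 241 230 149 148 136 133 134 133 129 146 145 136]
227 [301, 329] [156 137 209 210 216 159 241 223 147 148 133 135 134 133 130 143 141 131]
231 [301, 329] [226 201 214 214 215 173 241 210 147 147 136 134 134 134 136 164 158 164]
235 [302, 329] [229 212 213 214 211 153 238 218 234 233 165 133 133 132 139 161 162 164]
239 [313, 329] [221 210 214 212 212 151 226 220 241 241 167 134 134 135 133 159 162 163]
243 [313, 329] [221 169 169 160 220 173 227 228 240 240 162 134 133 145 123 136 137 159]
247 [313, 328] [228 107 108  66 228 241 233 219 241 240 192 155 149 153 109  99 106 156]
251 [313, 328] [232 107 107  63 230 241 234 221 240 240 232 162 159 166 113  80 107 138]
255 [313, 328] [ 96 108  93  60 232 239 237 221 240 240 234 216 161 167  99  61 106 101]
259 [313, 328] [100 108  74  59 235 234 239 221 240 240 235 236 161 167  98  55 108 107]
```

Emit:
jog_arm(deltas=[0,0,0.0065,0,0,0,-0.3,0,0,0.0065,0,0,0,-1,0,0,0.0065,0,0,0,-1,0,0,0.0065,0,0,0,-1,0,0,0.0065,0,0,0,-1], squeeze=50)

```text
time: 15.6
tool_pos: [0.5145, 0.2145, 0.1729]
tcp_rot: [2.478, 1.929, 0.003]
wrist_force: [0.2, 0.7, 3.8]
width: 0.075
grip_force: 53.4
```

Emit:
jog_arm(deltas=[0,0,0,0,0,0,-1,0,0,-0.005,0,0,0,-1,0,0,-0.02,0,0,0,-1,0,0,-0.04,0,0,0,-1,0,0,-0.06,0,0,0,-1])

```text
time: 16.1
tool_pos: [0.5132, 0.2139, 0.2324]
tcp_rot: [-2.479, -1.929, 0.002]
wrist_force: [-0.0, -0.2, -1.7]
width: 0.073
grip_force: 52.7
```

```bash
python3 -c "
from h import *
to([.514,.213,.33],14.6)
w=read_camera('wrist');np.savez('w9.npz',**w)
x=cv2.cvtColor(w['color'],cv2.COLOR_BGR2HSV);m=cv2.inRange(x,(22,90,60),(36,255,255))
for r in range(200,310,5): print(r,np.where(m[r,250:400])[0][[0,-1]]+250 if m[r,250:400].any() else None)
"
```

```text
t 16.1 pos [0.5132 0.2139 0.2324] yaw -14.211759197011254 zdown [-0.0009 -0.0013 -1.    ] w 0.07297987374793598 F [-0.0093 -0.2057 -1.7012]
delta mm [ -0.7598   0.8508 -97.5749] rotz -28.811759197011256
200 [305 328]
205 [305 328]
210 [306 329]
215 [302 329]
220 [303 329]
225 [302 329]
230 [302 329]
235 [303 329]
240 [314 330]
245 [312 331]
250 [312 331]
255 [314 330]
260 [313 330]
265 [314 330]
270 [314 330]
275 [314 330]
280 [314 330]
285 [314 330]
290 [313 330]
295 [314 330]
300 [314 330]
305 [314 330]
```

Yellow is gripped and lifted. Now up, across and round to the hook's heading.

Emit:
jog_arm(deltas=[0,0,-0.045,0,0,0,-1,0,0,-0.09,0,0,0,-1,-0.03,0.004,-0.098,0,0,-4,-1,-0.07,0.01,-0.098,0,0,-11,-1,-0.115,0.016,-0.098,0,0,-18,-1,-0.16,0.022,-0.098,0,0,-25,-1,-0.205,0.028,-0.098,0,0,-28.8,-1,-0.245,0.034,-0.098,0,0,-28.8,-1])

```text
time: 16.95
tool_pos: [0.4856, -0.0336, 0.3298]
tcp_rot: [-1.92, -2.487, 0.0]
wrist_force: [0.9, 0.0, -0.9]
width: 0.076
grip_force: 52.7
```

```bash
python3 -c "
from h import *
to([.4691,-.1834,.32],14.6)
w=dict(np.load('w9.npz'));x=cv2.cvtColor(w['color'],cv2.COLOR_BGR2HSV)
print(x[225:250:2,[317,320,323,326],2].T); print(x[285:325:2,[317,320,323,326],2].T)
o=w['origin'];p=np.array([.5132,.2139,.2324]);m=R.from_rotvec(st()[0]['tcp_rot'])
M=R.from_rotvec([-2.479,-1.929,.002]).as_matrix()
for v in(236,237,239,303): print(v,M.T@(plane(w,321.5,v,.2324+.022)-p))
for u in(313.5,330.5): print(u,M.T@(plane(w,u,270,.2324+.022)-p))
"
```

```text
t 16.95 pos [ 0.4856 -0.0336  0.3298] yaw 14.66702223664988 zdown [-0.0001 -0.0002 -1.    ] w 0.07632049511054574 F [ 0.8687  0.0185 -0.9365]
delta mm [-140.7714  -53.9469    9.7959] rotz 0.06702223664987983
[[145 145 144 147 146 147 145 164 229 240 240 239 240]
 [146 147 148 144 145 145 145 165 227 239 240 238 238]
 [145 144 145 145 147 147 146 164 227 240 239 240 238]
 [146 146 146 146 145 146 146 163 226 239 239 238 238]]
[[239 238 238 238 238 238 237 237 237 238 237 237 237 227 230 255 255 255
  255 252]
 [236 236 236 237 236 236 237 236 236 235 236 235 235 223 188 249 255 255
  255 242]
 [237 236 236 237 236 236 236 236 235 236 234 235 236 216  72  56  71  88
   92 142]
 [237 236 236 237 236 237 235 235 235 236 235 235 236 217  78  59  77  79
   61 150]]
236 [ 0.0179 -0.0002 -0.022 ]
237 [ 0.0174 -0.0002 -0.022 ]
239 [ 0.0165 -0.0002 -0.022 ]
303 [-0.0152 -0.0002 -0.022 ]
313.5 [ 0.0017 -0.0037 -0.022 ]
330.5 [ 0.0017  0.0037 -0.022 ]
```

Emit:
jog_arm(deltas=[-0.045,-0.017,0,0,0,0,-1,-0.09,-0.034,0,0,0,0,-1,-0.125,-0.048,0.005,0,0,0,-1,-0.141,-0.054,0.02,0,0,0,-1,-0.141,-0.054,0.03,0,0,0,-1,-0.141,-0.054,0.03,0,0,0,-1])

```text
time: 17.55
tool_pos: [0.4685, -0.1812, 0.2975]
tcp_rot: [-1.92, -2.481, 0.001]
wrist_force: [-0.8, 0.7, -1.9]
width: 0.071
grip_force: 52.7
```

```bash
python3 - <<'E'
from h import *
to([.4691,-.1834,.263],14.6)
s,M=st();p=s['tool_pos'];c=read_camera('wrist');np.savez('w10.npz',**c);g=cv2.cvtColor(c['color'],cv2.COLOR_BGR2HSV).astype(int)
print("pred tip",proj(c,[.5034,-.176,.234]))
for s_ in(175,165,155,145,135,125,115):
    P=np.array([.5034,-.176,.22])+(190-s_)/1e3*np.array([.967,.254,0]);u,v=proj(c,P).round().astype(int)
    if not(0<=u<640): continue
    col=g[v-30:v+30,u];m=np.where((col[:,1]<60)&(col[:,2]>85))[0]+v-30
    if len(m)==0: print(u,v,"none");continue
    a,b=plane(c,u,m.min()-.5,.22),plane(c,u,m.max()+.5,.22); print(s_,u,v,m.min(),m.max(),"w",np.linalg.norm(a-b).round(4),"tool",(M.T@((a+b)/2-p)).round(4),"n",len(m))
cv2.imwrite('pics/w10.png',c['color'])
E
```

```text
t 17.55 pos [ 0.4685 -0.1812  0.2975] yaw 14.517499291220489 zdown [ 0.0034 -0.0031 -1.    ] w 0.07091340555897394 F [-0.7888  0.6841 -1.9307]
delta mm [-2.4351  0.1604 34.4762] rotz -0.0825007087795111
pred tip [373.0414 214.9027]
175 391 208 199 219 w 0.0162 tool [-0.0046  0.0505  0.0773] n 21
165 405 208 199 219 w 0.0162 tool [-0.0046  0.0607  0.0773] n 21
155 418 208 199 220 w 0.017 tool [-0.005   0.0702  0.0772] n 22
145 432 208 199 220 w 0.017 tool [-0.005   0.0804  0.0772] n 22
135 446 208 199 220 w 0.0171 tool [-0.005   0.0906  0.0772] n 22
125 460 208 199 220 w 0.0171 tool [-0.005   0.1008  0.0772] n 22
115 473 208 199 220 w 0.0171 tool [-0.005   0.1103  0.0771] n 22
```

Emit:
jog_arm(deltas=[0,0,0.02,0,0,0,-1,0,0,0.034,0,0,0,-1,0,0,0.034,0,0,0,-1,0,0,0.034,0,0,0,-1])

```text
time: 18.0
tool_pos: [0.4699, -0.181, 0.2658]
tcp_rot: [-1.92, -2.486, 0.0]
wrist_force: [-0.1, -0.5, -1.2]
width: 0.075
grip_force: 52.7
```

```bash
cat >> h.py <<'E'
def bar():
    s,M=st();p=s['tool_pos'];c=read_camera('wrist');g=cv2.cvtColor(c['color'],cv2.COLOR_BGR2HSV).astype(int)
    print(p,s['wrist_force'],"pred tip",proj(c,[.5034,-.176,.234]))
    for s_ in(178,170,155,140,125):
        P=np.array([.5034,-.176,.22])+(190-s_)/1e3*np.array([.967,.254,0]);u,v=proj(c,P).round().astype(int)
        col=g[v-30:v+30,u];m=np.where((col[:,1]<60)&(col[:,2]>85))[0]+v-30
        if len(m)==0: print(u,v,"none");continue
        a,b=plane(c,u,m.min()-.5,.22),plane(c,u,m.max()+.5,.22); print(s_,u,v,m.min(),m.max(),"w",np.linalg.norm(a-b).round(4),"tool",(M.T@((a+b)/2-p)).round(4),"n",len(m))
    return c,M,p
E
python3 - <<'E'
from h import *
to([.4691,-.1834,.263],14.6)
c,M,p=bar()
g=cv2.cvtColor(c['color'],cv2.COLOR_BGR2HSV).astype(int)
u,v=proj(c,[.5034,-.176,.234]).round().astype(int)
print(u,v);print(g[v-16:v+17:2,u-14:u+15:2,1]);print(g[v-16:v+17:2,u-14:u+15:2,2])
E
```

```text
t 18.0 pos [ 0.4699 -0.181   0.2658] yaw 14.657975237672314 zdown [ 0.0005 -0.0004 -1.    ] w 0.07531243007628861 F [-0.0553 -0.4987 -1.1755]
delta mm [-2.0875 -1.3597  2.765 ] rotz 0.057975237672314606
[ 0.4699 -0.181   0.2658] [-0.0553 -0.4987 -1.1755] pred tip [378.2304 232.6498]
178 393 224 213 236 w 0.0165 tool [-0.0041  0.0454  0.0457] n 24
170 406 224 213 236 w 0.0165 tool [-0.0041  0.0537  0.0457] n 24
155 430 224 213 237 w 0.0172 tool [-0.0045  0.0691  0.0457] n 25
140 453 224 213 237 w 0.0173 tool [-0.0045  0.0838  0.0457] n 25
125 477 224 213 238 w 0.018 tool [-0.0049  0.0992  0.0457] n 26
378 233
[[134 132 128  45  32  35  34  35  21  15  13  13  15  15  16]
 [133 134 126  40  33  35  34  33  25  14  16  15  15  15  13]
 [134 134 125  34  37  27  23  27  23  17  15  13  13  13  15]
 [133 134 120  36  27  14  16  17  13  17  15  17  15  15  15]
 [133 134 112  36  31  16  15  15  14  17  15  17  12  14  15]
 [134 135 106  35  28  16  14  17  17  17  15  15  15  15  15]
 [133 135 100  34  27  15  15  14  16  17  14  17  15  17  17]
 [133 134  95  36  22  14  12  15  17  16  
[... 959 characters left out ...]
8 167]
 [243 239 148  98 124 165 167 165 164 151 164 168 168 168 169]
 [243 239 142  98 129 168 168 166 164 160 168 168 167 167 169]
 [242 238 153  95 134 166 169 167 162 166 175 170 171 169 168]
 [242 242 198  99 139 169 168 166 163 175 186 185 184 178 177]
 [241 242 233 121 140 171 171 167 163 203 219 217 216 214 215]
 [240 243 245 159 138 169 170 169 167 223 231 229 228 227 228]
 [240 244 248 203 137 164 166 169 169 221 230 229 227 227 225]
 [241 245 248 230 151 162 165 167 168 221 229 229 225 228 225]
 [243 246 247 238 199 182 183 189 197 225 227 227 227 228 223]
 [244 247 244 238 235 229 229 231 228 228 228 226 227 226 222]
 [245 247 242 237 236 232 233 234 229 228 227 224 228 224 224]]
```

Bar centre lies at tool x ≈ -4.2 mm and scoop centre at -1.6 mm, so I'll shift by -2.6 mm and thread the slot over the tip.

Emit:
jog_arm(deltas=[-0.0026,0,0.003,0,0,0,-1,-0.0026,0.002,0.003,0,0,0,-1,-0.0026,0.012,0.003,0,0,0,-1,-0.0026,0.022,0.003,0,0,0,-1,-0.0026,0.03,0.003,0,0,0,-1,-0.0026,0.038,0.003,0,0,0,-1,-0.0026,0.046,0.003,0,0,0,-1,-0.0026,0.05,0.003,0,0,0,-1])

```text
time: 18.85
tool_pos: [0.5198, -0.1714, 0.2626]
tcp_rot: [-1.921, -2.486, -0.0]
wrist_force: [-0.6, -0.5, -1.3]
width: 0.075
grip_force: 52.7
```

```bash
python3 - <<'E'
from h import *
to([.56,-.16,.243],14.6)
c,M,p=bar()
E
```

```text
t 18.85 pos [ 0.5198 -0.1714  0.2626] yaw 14.619170315328404 zdown [ 0.0001 -0.0001 -1.    ] w 0.07477217663206576 F [-0.6052 -0.5369 -1.3041]
delta mm [ 0.8963 41.7993 19.5858] rotz 0.019170315328404186
[ 0.5198 -0.1714  0.2626] [-0.6052 -0.5369 -1.3041] pred tip [292.7682 229.604 ]
178 314 221 211 219 w 0.006 tool [ 0.0036 -0.0048  0.0426] n 9
327 221 none
155 351 221 209 233 w 0.0168 tool [-0.0005  0.0183  0.0426] n 25
140 374 221 210 234 w 0.0168 tool [-0.0012  0.0327  0.0426] n 25
125 398 221 210 234 w 0.0168 tool [-0.0012  0.0478  0.0426] n 25
```

Emit:
jog_arm(deltas=[0,0.01,0,0,0,0,-1,0,0.022,0,0,0,0,-1,0,0.034,0,0,0,0,-1,0,0.044,0.002,0,0,0,-1,0,0.048,0.01,0,0,0,-1,0,0.048,0.016,0,0,0,-1,0,0.048,0.0185,0,0,0,-1,0,0.048,0.0185,0,0,0,-1])

```text
time: 19.7
tool_pos: [0.5647, -0.1596, 0.2436]
tcp_rot: [-1.921, -2.484, 0.001]
wrist_force: [0.3, -0.0, -0.9]
width: 0.078
grip_force: 52.7
```

```bash
python3 - <<'E'
from h import *
to([.5663,-.1595,.243],14.6)
c,M,p=bar()
E
```

```text
t 19.7 pos [ 0.5647 -0.1596  0.2436] yaw 14.577754186700766 zdown [ 0.0006 -0.0011 -1.    ] w 0.07787374519320263 F [ 0.3083 -0.0294 -0.947 ]
delta mm [-0.2948  1.5669  0.557 ] rotz -0.02224581329923403
[ 0.5647 -0.1596  0.2436] [ 0.3083 -0.0294 -0.947 ] pred tip [202.4738 243.7805]
178 232 233 220 246 w 0.0167 tool [-0.0004 -0.0513  0.0236] n 27
170 246 233 220 246 w 0.0167 tool [-0.0004 -0.0433  0.0236] n 27
155 272 233 220 247 w 0.0173 tool [-0.0007 -0.0285  0.0236] n 28
140 298 233 221 262 w 0.0264 tool [-0.0059 -0.0137  0.0236] n 29
325 233 none
```

Emit:
jog_arm(deltas=[0,0,0.0008,0,0,0,-1,0,0,0.0016,0,0,0,-1,0,0,0.0016,0,0,0,-1])

```text
time: 20.05
tool_pos: [0.5653, -0.1598, 0.2429]
tcp_rot: [1.921, 2.485, 0.0]
wrist_force: [-0.4, -0.8, -0.5]
width: 0.074
grip_force: 52.8
```

Emit:
jog_arm(deltas=[0,0,0.0008,0,0,0,-1,0,0,0.0014,0,0,0,-1,0,0,0.0014,0,0,0,-1])

```text
time: 20.35
tool_pos: [0.5657, -0.1598, 0.2428]
tcp_rot: [1.92, 2.484, 0.001]
wrist_force: [-2.5, 0.3, 4.5]
width: 0.079
grip_force: 53.5
```

Emit:
jog_arm(deltas=[0,0,-0.0012,0,0,0,-1,0,0,-0.0012,0,0,0,-0.3,0,0,-0.0012,0,0,0,-0.3,0,0,-0.002,0,0,0,-0.3,0,0,-0.02,0,0,0,-0.3,0,0,-0.055,0,0,0,-0.3,0,-0.012,-0.055,0,0,0,-0.6,0,-0.027,-0.055,0,0,0,-1])

```text
time: 21.15
tool_pos: [0.5395, -0.1667, 0.2972]
tcp_rot: [1.919, 2.484, 0.001]
wrist_force: [-0.5, -0.1, -0.2]
width: 0.04
grip_force: 0.0
```

```bash
python3 - <<'E'
from h import *
to([.5398,-.1668,.2195],14.6)
c=tilt();np.savez('s11.npz',**c)
E
```

```text
t 21.15 pos [ 0.5395 -0.1667  0.2972] yaw 14.626643956222997 zdown [-0.0013  0.0018 -1.    ] w 0.04016061455826159 F [-0.48   -0.1404 -0.2459]
delta mm [-0.0991  0.091  77.721 ] rotz 0.026643956222997645
blue area 241 top 284.9 143 bot 291.7 200
yel area 36 top 314.3 175 bot 314.3 180
red area 60 top 320.5 143 bot 318.1 151
```

```bash
python3 - <<'E'
from h import *
c=dict(np.load('s11.npz'));g=cv2.cvtColor(c['color'],cv2.COLOR_BGR2HSV)
m=cv2.inRange(g,(20,130,40),(36,255,255));m[:120]=0;m[235:]=0;m[:,270:].__class__;m[:,:285]=0;m[:,345:]=0
for r in range(130,215,4):
    x=np.where(m[r])[0]; print(r,(x[0],x[-1],len(x)) if len(x) else None,end=' | ')
# predicted hanging: tab top, dish bottom at s=126.5
P=lambda s,z:np.array([.5034,-.176,0])+(190-s)/1e3*np.array([.967,.254,0])+[0,0,z]
print(proj(c,P(126.5,.265)),proj(c,P(126.5,.22)),proj(c,P(130,.078)))
E
```

```text
130 None | 134 None | 138 None | 142 (np.int64(309), np.int64(311), 3) | 146 (np.int64(309), np.int64(312), 4) | 150 (np.int64(309), np.int64(312), 4) | 154 (np.int64(310), np.int64(312), 3) | 158 (np.int64(309), np.int64(312), 4) | 162 (np.int64(310), np.int64(312), 3) | 166 (np.int64(308), np.int64(313), 6) | 170 (np.int64(308), np.int64(312), 5) | 174 (np.int64(309), np.int64(312), 4) | 178 (np.int64(308), np.int64(318), 11) | 182 (np.int64(310), np.int64(317), 8) | 186 (np.int64(311), np.int64(317), 7) | 190 (np.int64(312), np.int64(317), 6) | 194 None | 198 None | 202 None | 206 None | 210 None | 214 None | [310.6648 143.3142] [310.7524 154.5089] [312.0182 186.1296]
```

Yellow hangs upright at the expected place. I'll lower the shut fingers and push.

Emit:
jog_arm(deltas=[0,0,0.04,0,0,0,-1,0,0,0.07,0,0,0,-1,0,0,0.0775,0,0,0,-1,0,0.002,0.0775,0,0,0,-1,0,0.005,0.0775,0,0,0,-1,0,0.007,0.0775,0,0,0,-1,0,0.009,0.0775,0,0,0,-1,0,0.011,0.0775,0,0,0,-1])

```text
time: 22.0
tool_pos: [0.5507, -0.1638, 0.22]
tcp_rot: [1.92, 2.484, 0.001]
wrist_force: [-0.9, -0.8, 0.8]
width: -0.003
grip_force: 0.3
```

Emit:
jog_arm(deltas=[0,0.0025,0,0,0,0,-1,0,0.005,0,0,0,0,-1,0,0.008,0,0,0,0,-1,0,0.011,0,0,0,0,-1,0,0.014,0,0,0,0,-1,0,0.017,0,0,0,0,-1,0,0.02,0,0,0,0,-1,0,0.023,0,0,0,0,-1])

```text
time: 22.8
tool_pos: [0.5724, -0.1578, 0.2188]
tcp_rot: [-1.921, -2.486, 0.0]
wrist_force: [-1.1, 0.0, -0.0]
width: -0.001
grip_force: 0.3
```

```bash
cat >> h.py <<'E'
def sof(p): return 190-1e3*((p[0]-.5034)*.967+(p[1]+.176)*.254)
def look(f):
    s,M=st();print("t",s["time"],"pos",s["tool_pos"],"s",sof(s["tool_pos"]).round(1),"F",s["wrist_force"])
    c=read_camera('side');np.savez(f,**c);g=cv2.cvtColor(c['color'],cv2.COLOR_BGR2HSV)
    b=c['color'].astype(int)
    for n,m in(("yel",cv2.inRange(g,(20,130,40),(36,255,255))>0),("red",((g[...,0]>174)|(g[...,0]<4))&(g[...,1]>150)&(g[...,2]>40)),("blue",(b[...,0]>b[...,2]+15)&(b[...,0]>b[...,1]+12))):
        m=m.copy();m[:120]=0;m[205:]=0;m[:,:282]=0;m[:,335:]=0
        print(n,[(r,int(x[0]),int(x[-1])) for r in range(142,202,6) if len(x:=np.where(m[r])[0])])
E
python3 -c "
from h import *
look('s12.npz')"
```

```text
t 22.8 pos [ 0.5724 -0.1578  0.2188] s 118.7 F [-1.1443  0.0264 -0.0259]
yel [(148, 301, 304), (154, 303, 304), (160, 304, 305), (166, 305, 309), (172, 306, 310), (178, 307, 313), (184, 309, 314), (190, 310, 315)]
red [(148, 315, 323)]
blue [(148, 285, 286), (154, 285, 287), (160, 286, 287), (166, 287, 290), (172, 287, 289), (178, 286, 293), (184, 288, 293), (190, 288, 294), (196, 289, 294)]
```

Emit:
jog_arm(deltas=[0,0.003,0,0,0,0,-1,0,0.006,0,0,0,0,-1,0,0.009,0,0,0,0,-1,0,0.012,0,0,0,0,-1,0,0.015,0,0,0,0,-1,0,0.018,0,0,0,0,-1,0,0.02,0,0,0,0,-1,0,0.022,0,0,0,0,-1])

```text
time: 23.65
tool_pos: [0.5936, -0.1523, 0.2186]
tcp_rot: [-1.921, -2.485, 0.0]
wrist_force: [-0.6, 0.2, -0.4]
width: -0.0
grip_force: 0.1
```

Emit:
jog_arm(deltas=[0,0.002,0,0,0,0,-1,0,0.004,0,0,0,0,-1,0,0.006,0,0,0,0,-1,0,0.008,0,0,0,0,-1,0,0.0095,0,0,0,0,-1,0,0.011,0,0,0,0,-1,0,0.012,0,0,0,0,-1])

```text
time: 24.35
tool_pos: [0.6051, -0.1493, 0.2187]
tcp_rot: [-1.921, -2.485, 0.0]
wrist_force: [-0.6, 0.5, 0.6]
width: 0.001
grip_force: 0.2
```

```bash
python3 -c "
from h import *
look('s13.npz')"
```

```text
t 24.35 pos [ 0.6051 -0.1493  0.2187] s 84.8 F [-0.5978  0.4955  0.582 ]
yel [(148, 290, 293), (154, 291, 294), (160, 292, 293), (166, 293, 295), (172, 293, 297), (178, 294, 300), (184, 295, 301), (190, 296, 301)]
red [(148, 315, 322)]
blue [(148, 285, 286), (154, 286, 287), (160, 286, 287), (166, 287, 289), (172, 287, 289), (178, 286, 292), (184, 288, 293), (190, 288, 294), (196, 289, 294)]
```

Emit:
jog_arm(deltas=[0,0.001,0,0,0,0,-1,0,0.0025,0,0,0,0,-1,0,0.004,0,0,0,0,-1,0,0.0055,0,0,0,0,-1,0,0.0065,0,0,0,0,-1,0,0.0075,0,0,0,0,-1,0,0.0075,0,0,0,0,-1])

```text
time: 25.1
tool_pos: [0.6124, -0.1474, 0.2187]
tcp_rot: [1.921, 2.486, 0.0]
wrist_force: [0.5, -0.0, 0.2]
width: -0.0
grip_force: 0.1
```

```bash
python3 -c "
from h import *
look('s14.npz')"
```

```text
t 25.1 pos [ 0.6124 -0.1474  0.2187] s 77.3 F [ 0.4858 -0.0135  0.1756]
yel [(148, 288, 290), (154, 289, 291), (160, 290, 291), (166, 290, 292), (172, 290, 294), (178, 294, 297), (184, 295, 298), (190, 296, 298), (196, 296, 296)]
red [(148, 315, 322)]
blue [(148, 285, 286), (154, 285, 287), (160, 286, 287), (166, 287, 288), (172, 287, 288), (178, 286, 292), (184, 288, 293), (190, 288, 293), (196, 289, 294)]
```

Still free. I'll creep 1 mm per row with frequent checks.

Emit:
jog_arm(deltas=[0,0.001,0,0,0,0,-1,0,0.002,0,0,0,0,-1,0,0.003,0,0,0,0,-1,0,0.003,0,0,0,0,-1])

```text
time: 25.55
tool_pos: [0.6153, -0.1466, 0.2186]
tcp_rot: [-1.921, -2.485, 0.0]
wrist_force: [-0.7, -0.9, 0.8]
width: 0.006
grip_force: 0.1
```

Emit:
jog_arm(deltas=[0,0.0008,0,0,0,0,-1,0,0.0016,0,0,0,0,-1,0,0.0016,0,0,0,0,-1])

```text
time: 25.85
tool_pos: [0.6158, -0.1465, 0.2187]
tcp_rot: [-1.921, -2.484, 0.002]
wrist_force: [-5.3, -1.7, 2.0]
width: 0.001
grip_force: 2.5
```

Emit:
jog_arm(deltas=[0,0.0004,0,0,0,0,-1,0,0.0007,0,0,0,0,-1,0,0.0007,0,0,0,0,-1])

```text
time: 26.15
tool_pos: [0.6161, -0.1464, 0.2187]
tcp_rot: [-1.92, -2.484, 0.003]
wrist_force: [-6.0, -1.5, 1.7]
width: -0.002
grip_force: 3.2
```

```bash
python3 -c "
from h import *
look('s15.npz')"
```

```text
t 26.15 pos [ 0.6161 -0.1464  0.2187] s 73.6 F [-5.9888 -1.5292  1.7497]
yel [(148, 288, 289), (154, 288, 290), (160, 289, 290), (166, 289, 290), (172, 289, 293), (178, 294, 294), (184, 295, 296), (190, 296, 296), (196, 296, 296)]
red [(148, 315, 323)]
blue [(148, 285, 286), (154, 286, 286), (160, 286, 287), (166, 286, 287), (172, 287, 287), (178, 286, 292), (184, 287, 293), (190, 288, 293), (196, 289, 294)]
```

Yellow has nested into blue. I'll add slightly to about 8 N, hold, then retract.

Emit:
jog_arm(deltas=[0,0.0005,0,0,0,0,-1,0,0.0006,0,0,0,0,-1,0,0.0006,0,0,0,0,-1,0,0.0006,0,0,0,0,-1,0,0.0006,0,0,0,0,-1,0,0.0006,0,0,0,0,-1,0,0.0006,0,0,0,0,-1])

```text
time: 26.9
tool_pos: [0.6162, -0.1464, 0.2187]
tcp_rot: [-1.92, -2.483, 0.004]
wrist_force: [-7.0, -1.0, 3.3]
width: -0.005
grip_force: 3.8
```

```bash
python3 -c "
from h import *
look('s16.npz')"
```

```text
t 26.9 pos [ 0.6162 -0.1464  0.2187] s 73.4 F [-7.0357 -0.9884  3.3458]
yel [(148, 287, 289), (154, 288, 290), (160, 289, 290), (166, 289, 290), (172, 289, 292), (178, 294, 294), (184, 295, 296), (190, 296, 296)]
red [(148, 315, 322)]
blue [(148, 285, 286), (154, 286, 286), (160, 286, 287), (166, 286, 287), (172, 287, 287), (178, 286, 292), (184, 287, 293), (190, 288, 293), (196, 290, 294)]
```

Held at about 7 N, and the spacing to blue is 8.0 mm. Retract and fetch red.

Emit:
jog_arm(deltas=[0,-0.001,0,0,0,0,-1,0,-0.003,0,0,0,0,-1,0,-0.006,0,0,0,0,-1,0,-0.02,0,0,0,0,-1,0,-0.045,-0.01,0,0,0,-1,0,-0.06,-0.05,0,0,0,-1,0,-0.065,-0.1,0,0,8,-0.3,0,-0.065,-0.15,0,0,16,-0.3])

```text
time: 27.75
tool_pos: [0.5531, -0.1625, 0.3696]
tcp_rot: [-2.255, -2.186, 0.001]
wrist_force: [1.8, -0.3, -0.2]
width: 0.331
grip_force: 0.0
```

Emit:
jog_arm(deltas=[0.045,0,0,0,0,6,-0.3,0.09,0,0,0,0,12.5,-0.3,0.138,0,0,0,0,12.8,-0.3,0.186,0,0,0,0,12.8,-0.3,0.234,0,0,0,0,12.8,-0.3,0.282,0,0,0,0,12.8,-0.3,0.33,0,0,0,0,12.8,-0.3,0.362,0,0,0,0,12.8,-0.3])

```text
time: 28.55
tool_pos: [0.5631, 0.2023, 0.3686]
tcp_rot: [-2.477, -1.932, -0.002]
wrist_force: [-0.5, -1.0, 0.5]
width: 0.351
grip_force: 0.0
```

Emit:
jog_arm(deltas=[0,0,0,0,0,0,-0.3,0,0,0,0,0,0,-0.3])

```text
time: 28.75
tool_pos: [0.5635, 0.1997, 0.3683]
tcp_rot: [2.477, 1.931, -0.001]
wrist_force: [-0.0, -0.6, -0.8]
width: 0.348
grip_force: 0.0
```

```bash
python3 - <<'E'
from h import *
to([.5626,.2013,.165],-14)
look('s17.npz')
w=read_camera('wrist');np.savez('w17.npz',**w);b=w['color'].astype(int)
print(proj(w,[.5626,.2013,.187]))
m=((b[...,2]>b[...,1]+70)&(b[...,2]>b[...,0]+70)).astype(np.uint8)
k,l,s,_=cv2.connectedComponentsWithStats(m)
i=1+s[1:,4].argmax();print(s[i])
V=b[...,2]
x0,y0,ww,hh=s[i][:4]
for r in range(y0,y0+hh,3): x=np.where(l[r]==i)[0]; print(r,x[0],x[-1],V[r,x[0]:x[-1]+1:3])
E
```

```text
t 28.75 pos [0.5635 0.1997 0.3683] yaw -14.107837473058773 zdown [-0.0007  0.0001 -1.    ] w 0.3476093513598034 F [-0.0232 -0.5505 -0.7937]
delta mm [  1.4666  -1.3122 203.3166] rotz -0.10783747305877256
t 28.75 pos [0.5635 0.1997 0.3683] s 36.4 F [-0.0232 -0.5505 -0.7937]
yel []
red [(148, 321, 323)]
blue [(184, 289, 290)]
[320.0374 169.3446]
[309 127  15  60 673]
127 310 322 [139 149 135 135 135]
130 309 323 [176 235 234 234 235]
133 309 323 [175 234 232 232 233]
136 309 323 [174 233 233 233 233]
139 310 323 [181 232 232 233 212]
142 310 318 [180 233 230]
145 310 318 [170 233 228]
148 310 317 [196 234 212]
151 310 322 [178 231 170 122 118]
154 310 323 [190 194 167 197 175]
157 310 323 [166 157 147 155 155]
160 310 323 [140 147 141 156 156]
163 309 323 [133 157 153 156 158]
166 309 323 [134 157 152 159 156]
169 316 323 [142 155 153]
172 317 323 [149 157 134]
175 317 322 [148 155]
178 317 322 [153 157]
181 317 322 [154 155]
184 316 322 [154 156 146]
```

Red's top face sits at (319.8,169), as predicted. The arm blocks the hook in the side view for now. I'll descend and grip.

Emit:
jog_arm(deltas=[0.0015,-0.001,0.045,0,0,0,-0.3,0.0015,-0.001,0.09,0,0,0,-0.3,0.0015,-0.001,0.135,0,0,0,-0.3,0.0015,-0.001,0.175,0,0,0,-0.3,0.0015,-0.001,0.19,0,0,0,-0.3,0.0015,-0.001,0.197,0,0,0,-0.3,0.0015,-0.001,0.197,0,0,0,-0.3])

```text
time: 29.55
tool_pos: [0.564, 0.2006, 0.1721]
tcp_rot: [2.48, 1.928, 0.001]
wrist_force: [-0.3, 0.4, -0.3]
width: 0.352
grip_force: 0.0
```

```bash
python3 - <<'E'
from h import *
to([.5626,.2013,.165],-14)
w=read_camera('wrist');b=w['color'].astype(int)
m=(b[...,2]>b[...,1]+70)&(b[...,2]>b[...,0]+70)
for r in range(225,320,8): x=np.where(m[r,280:370])[0]+280; print(r,(x[0],x[-1]) if len(x) else None)
E
```

```text
t 29.55 pos [0.564  0.2006 0.1721] yaw -14.270940930807232 zdown [ 0.0002  0.0006 -1.    ] w 0.3517145276646193 F [-0.2967  0.3748 -0.2892]
delta mm [ 0.2911 -1.5413  7.1309] rotz -0.2709409308072317
225 (np.int64(314), np.int64(322))
233 (np.int64(310), np.int64(326))
241 (np.int64(301), np.int64(326))
249 (np.int64(309), np.int64(326))
257 (np.int64(309), np.int64(327))
265 (np.int64(309), np.int64(327))
273 (np.int64(308), np.int64(326))
281 (np.int64(291), np.int64(352))
289 (np.int64(290), np.int64(353))
297 (np.int64(309), np.int64(354))
305 (np.int64(297), np.int64(297))
313 (np.int64(357), np.int64(357))
```

Emit:
jog_arm(deltas=[0,-0.0016,0.004,0,0,0,-0.3,0,-0.0016,0.007,0,0,0,-0.3,0,-0.0016,0.007,0,0,0,-1,0,-0.0016,0.007,0,0,0,-1,0,-0.0016,0.007,0,0,0,-1,0,-0.0016,0.007,0,0,0,-1], squeeze=50)

```text
time: 30.2
tool_pos: [0.5623, 0.2019, 0.1652]
tcp_rot: [2.479, 1.93, 0.002]
wrist_force: [0.1, 0.2, 3.4]
width: 0.075
grip_force: 53.2
```

Emit:
jog_arm(deltas=[0,0,0,0,0,0,-1,0,0,-0.005,0,0,0,-1,0,0,-0.02,0,0,0,-1,0,0,-0.04,0,0,0,-1,0,0,-0.06,0,0,0,-1,0,0,-0.06,0,0,0,-1])

```text
time: 30.8
tool_pos: [0.5641, 0.2023, 0.2289]
tcp_rot: [2.477, 1.928, 0.01]
wrist_force: [0.3, -0.3, -0.5]
width: 0.078
grip_force: 52.8
```

```bash
python3 - <<'E'
from h import *
to([.4691,-.1834,.33],14.6)
s,M=st();p=s['tool_pos']
w=read_camera('wrist');b=w['color'].astype(int)
print(b[225:330:3,[314,318,322,325],2].T)
for u,v in((318,238),(318,239),(318,240),(318,309),(318,310),(318,311),(318,312)): print(v,(M.T@(plane(w,u,v,p[2]+.022)-p)))
E
```

```text
t 30.8 pos [0.5641 0.2023 0.2289] yaw -14.214476044427233 zdown [ 0.0036  0.0058 -1.    ] w 0.07772901847485034 F [ 0.3009 -0.2924 -0.4702]
delta mm [-396.8817    3.2551 -102.4629] rotz -28.81447604442723
[[141 137 133 126 129 181 177 179 178 135 120 119 120 117 107 107 110 110
  106 109 107 104 106 104 104 105 108 115 116 120  75  79  76 219 229]
 [114 113 116 114 128 192 194 194 197 197 196 195 196 196 193 196 194 194
  192 193 192 191 190 190 190 189 189 190 194 238 237 240 239 239 239]
 [114 116 113 115 128 191 198 196 196 196 194 194 195 194 193 192 194 190
  193 191 189 190 191 190 188 189 189 188 192 233 233 234 237 239 239]
 [114 112 114 114 129 193 195 195 196 196 194 194 196 194 194 194 192 191
  190 192 192 192 192 189 190 190 188 187 191 231 232 230 230 232 235]]
238 [ 0.017  -0.0017 -0.022 ]
239 [ 0.0165 -0.0017 -0.022 ]
240 [ 0.016  -0.0017 -0.022 ]
309 [-0.0182 -0.0019 -0.0221]
310 [-0.0188 -0.0019 -0.0221]
311 [-0.0193 -0.0019 -0.0221]
312 [-0.0198 -0.0019 -0.0221]
```

Emit:
jog_arm(deltas=[0,0,-0.045,0,0,0,-1,0,0,-0.09,0,0,0,-1,-0.03,0,-0.1,0,0,-4,-1,-0.07,0.001,-0.1,0,0,-11,-1,-0.115,0.001,-0.1,0,0,-18,-1,-0.16,0.001,-0.1,0,0,-25,-1,-0.205,0.002,-0.1,0,0,-28.8,-1,-0.25,0.002,-0.1,0,0,-28.8,-1])

```text
time: 31.65
tool_pos: [0.501, -0.0426, 0.323]
tcp_rot: [-1.918, -2.486, 0.002]
wrist_force: [0.2, -0.8, -0.6]
width: 0.073
grip_force: 52.7
```

```bash
python3 - <<'E'
from h import *
to([.4691,-.1834,.30],14.6)
E
```

```text
t 31.65 pos [ 0.501  -0.0426  0.323 ] yaw 14.702284174204193 zdown [ 0.0007 -0.002  -1.    ] w 0.07275330301169496 F [ 0.1646 -0.7636 -0.5634]
delta mm [-128.1216  -66.5644   23.0676] rotz 0.10228417420419333
```

Emit:
jog_arm(deltas=[-0.01,-0.04,0,0,0,0,-1,-0.04,-0.066,0,0,0,0,-1,-0.085,-0.066,0.005,0,0,0,-1,-0.12,-0.066,0.03,0,0,0,-1,-0.129,-0.066,0.055,0,0,0,-1,-0.129,-0.066,0.058,0,0,0,-1,-0.129,-0.066,0.058,0,0,0,-1,-0.129,-0.066,0.058,0,0,0,-1])

```text
time: 32.45
tool_pos: [0.4713, -0.1819, 0.2673]
tcp_rot: [1.92, 2.486, 0.001]
wrist_force: [0.6, -0.1, -1.1]
width: 0.078
grip_force: 52.7
```

```bash
python3 - <<'E'
from h import *
to([.4691,-.1834,.2635],14.6)
c,M,p=bar(); g=cv2.cvtColor(c['color'],cv2.COLOR_BGR2HSV).astype(int)
u,v=proj(c,[.5034,-.176,.234]).round().astype(int)
print(u,v);print(g[v-20:v+21:2,u-8:u+9:4,1].T)
look('s18.npz')
E
```

```text
t 32.45 pos [ 0.4713 -0.1819  0.2673] yaw 14.639200322966518 zdown [-0.0001  0.0007 -1.    ] w 0.07760562341602495 F [ 0.6174 -0.0557 -1.0513]
delta mm [-0.8493 -2.5027  3.7716] rotz 0.03920032296651854
[ 0.4713 -0.1819  0.2673] [ 0.6174 -0.0557 -1.0513] pred tip [375.9547 229.6404]
178 391 221 210 233 w 0.0165 tool [-0.0027  0.0444  0.0473] n 24
170 404 221 210 233 w 0.0165 tool [-0.0027  0.0527  0.0473] n 24
155 427 221 210 234 w 0.0173 tool [-0.0031  0.0675  0.0473] n 25
140 450 221 211 234 w 0.0166 tool [-0.0034  0.0823  0.0473] n 24
125 474 221 211 235 w 0.0174 tool [-0.0038  0.0978  0.0473] n 25
376 230
[[ 49  40  43  31  32  32  30  32  35  32  33  42  63  98 122 127 132 134
  137 136 137]
 [ 34  32  32  34  25  14  14  14  14  14  14  15  13  13  14  11  60 134
  137 137 137]
 [ 27  26  30  32  21  15  15  15  14  14  14  17  15  14  15  14  49 135
  137 136 136]
 [ 26  16  14  15  16  15  17  16  14  16  13  20 110 135 132 135 135 139
  140 139 139]
 [ 23  19  14  15  16  12  14  12  17  15  14  16 110 137 139 137 136 137
  139 138 138]]
t 32.5 pos [ 0.4716 -0.182   0.2678] s 222.2 F [ 0.6636  0.268  -0.4509]
yel [(142, 287, 287), (148, 288, 290), (154, 289, 289), (160, 289, 290), (166, 290, 290), (172, 289, 293), (178, 295, 295), (184, 295, 296), (190, 296, 296)]
red [(148, 315, 322)]
blue [(148, 285, 286), (154, 285, 287), (160, 286, 287), (166, 287, 287), (172, 287, 287), (178, 286, 293), (184, 288, 293), (190, 288, 293), (196, 290, 294)]
```

Emit:
jog_arm(deltas=[-0.002,0,0.004,0,0,0,-1,-0.002,0.002,0.004,0,0,0,-1,-0.002,0.012,0.004,0,0,0,-1,-0.002,0.022,0.004,0,0,0,-1,-0.002,0.03,0.004,0,0,0,-1,-0.002,0.038,0.004,0,0,0,-1,-0.002,0.046,0.004,0,0,0,-1,-0.002,0.05,0.004,0,0,0,-1])

```text
time: 33.35
tool_pos: [0.5208, -0.1717, 0.2623]
tcp_rot: [-1.921, -2.486, -0.0]
wrist_force: [0.8, -0.5, -0.0]
width: 0.076
grip_force: 52.7
```

```bash
python3 - <<'E'
from h import *
to([.5653,-.1598,.2432],14.6)
c,M,p=bar()
E
```

```text
t 33.35 pos [ 0.5208 -0.1717  0.2623] yaw 14.618301309901868 zdown [ 0.0002 -0.0001 -1.    ] w 0.0758723333528476 F [ 0.7511 -0.5217 -0.0397]
delta mm [ 0.2813 46.0268 19.1064] rotz 0.018301309901868734
[ 0.5208 -0.1717  0.2623] [ 0.7511 -0.5217 -0.0397] pred tip [291.1189 228.9468]
178 312 220 208 232 w 0.0167 tool [ 0.0003 -0.0061  0.0423] n 25
325 220 none
155 349 220 209 233 w 0.0167 tool [-0.0004  0.017   0.0423] n 25
140 373 220 209 233 w 0.0167 tool [-0.0004  0.032   0.0423] n 25
125 397 220 210 233 w 0.0161 tool [-0.0007  0.047   0.0423] n 24
```

Emit:
jog_arm(deltas=[0,0.01,0,0,0,0,-1,0,0.022,0,0,0,0,-1,0,0.034,0,0,0,0,-1,0,0.042,0.002,0,0,0,-1,0,0.046,0.01,0,0,0,-1,0,0.046,0.016,0,0,0,-1,0,0.046,0.0185,0,0,0,-1,0,0.046,0.0195,0,0,0,-1])

```text
time: 34.2
tool_pos: [0.5641, -0.1603, 0.2431]
tcp_rot: [-1.921, -2.485, 0.0]
wrist_force: [-1.6, 0.2, 5.6]
width: 0.075
grip_force: 53.5
```

Emit:
jog_arm(deltas=[0,0,0.0006,0,0,0,-1,0,0,0.0006,0,0,0,-1])

```text
time: 34.4
tool_pos: [0.5644, -0.1605, 0.2431]
tcp_rot: [1.921, 2.485, 0.0]
wrist_force: [-0.8, 0.5, 4.3]
width: 0.076
grip_force: 53.4
```

Red rests on the bar. I'll release it and go round to push.

Emit:
jog_arm(deltas=[0,0,-0.0012,0,0,0,-1,0,0,-0.0012,0,0,0,-0.3,0,0,-0.0012,0,0,0,-0.3,0,0,-0.002,0,0,0,-0.3,0,0,-0.02,0,0,0,-0.3,0,0,-0.055,0,0,0,-0.3,0,-0.012,-0.055,0,0,0,-0.6,0,-0.026,-0.055,0,0,0,-1])

```text
time: 35.2
tool_pos: [0.5396, -0.1672, 0.2984]
tcp_rot: [1.919, 2.484, 0.001]
wrist_force: [0.1, 0.4, -0.8]
width: 0.042
grip_force: 0.0
```

```bash
python3 - <<'E'
from h import *
to([.5398,-.1668,.2190],14.6)
look('s19.npz')
E
```

```text
t 35.2 pos [ 0.5396 -0.1672  0.2984] yaw 14.624592732854087 zdown [-0.0013  0.0018 -1.    ] w 0.04162820458328403 F [ 0.0896  0.4485 -0.8473]
delta mm [ 0.4615  0.1902 79.3813] rotz 0.02459273285408692
t 35.2 pos [ 0.5396 -0.1672  0.2984] s 152.8 F [ 0.0896  0.4485 -0.8473]
yel [(142, 287, 287), (148, 288, 290), (154, 289, 289), (160, 289, 290), (166, 290, 290), (172, 289, 293), (178, 295, 295), (184, 295, 296), (190, 296, 296)]
red [(142, 310, 310), (148, 311, 322), (154, 312, 312), (160, 311, 312), (166, 311, 311), (178, 311, 317), (184, 315, 315)]
blue [(148, 285, 286), (154, 285, 287), (160, 286, 287), (166, 287, 287), (172, 287, 287), (178, 286, 293), (184, 288, 293), (190, 288, 294), (196, 289, 294)]
```

Red hangs upright at u≈311. Now I'll lower the fingers and push.

Emit:
jog_arm(deltas=[0,0,0.04,0,0,0,-1,0,0,0.07,0,0,0,-1,0,0,0.0785,0,0,0,-1,0,0.002,0.0785,0,0,0,-1,0,0.005,0.0785,0,0,0,-1,0,0.007,0.0785,0,0,0,-1,0,0.009,0.0785,0,0,0,-1,0,0.011,0.0785,0,0,0,-1])

```text
time: 36.05
tool_pos: [0.5508, -0.1644, 0.2202]
tcp_rot: [1.92, 2.484, 0.001]
wrist_force: [-0.6, 0.3, 1.2]
width: -0.004
grip_force: 0.2
```

Emit:
jog_arm(deltas=[0,0.0025,0,0,0,0,-1,0,0.005,0,0,0,0,-1,0,0.008,0,0,0,0,-1,0,0.011,0,0,0,0,-1,0,0.014,0,0,0,0,-1,0,0.017,0,0,0,0,-1,0,0.02,0,0,0,0,-1,0,0.023,0,0,0,0,-1])

```text
time: 36.85
tool_pos: [0.5724, -0.1583, 0.2189]
tcp_rot: [1.921, 2.486, -0.0]
wrist_force: [-0.8, -0.7, 0.7]
width: 0.001
grip_force: 0.1
```

Emit:
jog_arm(deltas=[0,0.003,0,0,0,0,-1,0,0.006,0,0,0,0,-1,0,0.009,0,0,0,0,-1,0,0.012,0,0,0,0,-1,0,0.015,0,0,0,0,-1,0,0.018,0,0,0,0,-1,0,0.0195,0,0,0,0,-1,0,0.021,0,0,0,0,-1])

```text
time: 37.65
tool_pos: [0.5926, -0.153, 0.2188]
tcp_rot: [-1.921, -2.485, 0.0]
wrist_force: [-1.1, 0.0, 0.0]
width: 0.001
grip_force: 0.1
```

```bash
python3 -c "
from h import *
look('s20.npz')"
```

```text
t 37.65 pos [ 0.5926 -0.153   0.2188] s 97.9 F [-1.0619  0.0009  0.019 ]
yel [(148, 288, 289), (154, 289, 289), (160, 289, 290), (166, 290, 290), (172, 290, 293), (184, 295, 296), (190, 296, 296), (196, 296, 296)]
red [(148, 295, 323), (154, 295, 295), (160, 296, 296), (166, 296, 296), (172, 296, 298), (178, 297, 299), (184, 298, 301), (190, 301, 301)]
blue [(148, 285, 286), (154, 286, 287), (160, 286, 287), (166, 287, 287), (172, 287, 287), (178, 286, 293), (184, 288, 293), (190, 289, 293), (196, 289, 294)]
```

Emit:
jog_arm(deltas=[0,0.002,0,0,0,0,-1,0,0.004,0,0,0,0,-1,0,0.006,0,0,0,0,-1,0,0.0075,0,0,0,0,-1,0,0.009,0,0,0,0,-1,0,0.01,0,0,0,0,-1,0,0.011,0,0,0,0,-1,0,0.012,0,0,0,0,-1])

```text
time: 38.5
tool_pos: [0.6042, -0.15, 0.2189]
tcp_rot: [1.921, 2.486, -0.0]
wrist_force: [-0.3, 0.1, 0.3]
width: -0.002
grip_force: 0.2
```

```bash
python3 -c "
from h import *
look('s21.npz')"
```

```text
t 38.5 pos [ 0.6042 -0.15    0.2189] s 85.9 F [-0.2617  0.0961  0.2837]
yel [(148, 288, 289), (154, 289, 289), (160, 289, 290), (166, 289, 290), (172, 290, 292), (184, 295, 295), (190, 296, 296)]
red [(148, 291, 323), (154, 292, 293), (160, 293, 294), (166, 294, 294), (172, 295, 297), (190, 299, 301)]
blue [(148, 285, 286), (154, 285, 287), (160, 286, 287), (166, 287, 287), (172, 287, 287), (178, 286, 292), (184, 288, 293), (190, 288, 293), (196, 289, 294)]
```

Emit:
jog_arm(deltas=[0,0.001,0,0,0,0,-1,0,0.002,0,0,0,0,-1,0,0.003,0,0,0,0,-1,0,0.003,0,0,0,0,-1])

```text
time: 38.95
tool_pos: [0.6071, -0.1493, 0.2188]
tcp_rot: [-1.921, -2.486, 0.0]
wrist_force: [0.6, -0.6, -0.1]
width: 0.004
grip_force: 0.1
```

Emit:
jog_arm(deltas=[0,0.0006,0,0,0,0,-1,0,0.0012,0,0,0,0,-1,0,0.0012,0,0,0,0,-1])

```text
time: 39.25
tool_pos: [0.6077, -0.1491, 0.2187]
tcp_rot: [-1.921, -2.485, 0.001]
wrist_force: [-1.8, 0.2, -0.2]
width: -0.002
grip_force: 1.1
```

Emit:
jog_arm(deltas=[0,0.0006,0,0,0,0,-1,0,0.001,0,0,0,0,-1,0,0.001,0,0,0,0,-1])

```text
time: 39.55
tool_pos: [0.6082, -0.149, 0.2188]
tcp_rot: [-1.921, -2.484, 0.002]
wrist_force: [-5.1, -0.4, 2.1]
width: -0.0
grip_force: 2.6
```

Emit:
jog_arm(deltas=[0,0.0005,0,0,0,0,-1,0,0.001,0,0,0,0,-1,0,0.001,0,0,0,0,-1])

```text
time: 39.85
tool_pos: [0.6086, -0.1489, 0.2188]
tcp_rot: [-1.92, -2.483, 0.004]
wrist_force: [-8.0, -1.9, 2.9]
width: -0.003
grip_force: 3.7
```

```bash
python3 -c "
from h import *
look('s22.npz')"
```

```text
t 39.85 pos [ 0.6086 -0.1489  0.2188] s 81.4 F [-7.9673 -1.9163  2.9069]
yel [(148, 287, 288), (154, 288, 289), (160, 289, 289), (166, 289, 290), (172, 289, 290), (184, 295, 295), (190, 296, 296), (196, 296, 296)]
red [(148, 291, 322), (154, 291, 291), (160, 292, 292), (166, 292, 292), (172, 295, 295)]
blue [(148, 285, 286), (154, 286, 286), (160, 286, 287), (166, 286, 287), (172, 287, 287), (178, 286, 292), (184, 287, 293), (190, 288, 293), (196, 289, 294)]
```

8.2 N at s=81.4, which is exactly 8 mm from the middle scoop. Hold, retract and clear away.

Emit:
jog_arm(deltas=[0,0,0,0,0,0,-1,0,0,0,0,0,0,-1,0,0,0,0,0,0,-1,0,0,0,0,0,0,-1,0,0,0,0,0,0,-1,0,0,0,0,0,0,-1])

```text
time: 40.5
tool_pos: [0.6086, -0.1489, 0.2188]
tcp_rot: [-1.92, -2.483, 0.004]
wrist_force: [-7.7, -1.8, 3.3]
width: -0.002
grip_force: 3.6
```

Emit:
jog_arm(deltas=[0,-0.001,0,0,0,0,-1,0,-0.003,0,0,0,0,-1,0,-0.006,0,0,0,0,-1,0,-0.02,0,0,0,0,-1,0,-0.04,-0.01,0,0,0,-1,0,-0.055,-0.05,0,0,0,-1,0,-0.06,-0.1,0,0,0,-1,0,-0.06,-0.15,0,0,0,-1])

```text
time: 41.3
tool_pos: [0.5501, -0.1638, 0.3698]
tcp_rot: [-1.922, -2.484, 0.001]
wrist_force: [0.7, 0.1, -0.4]
width: 0.0
grip_force: 0.0
```

Emit:
jog_arm(deltas=[0.045,-0.02,0,0,0,0,-1,0.09,-0.04,0,0,0,0,-1,0.13,-0.06,0,0,0,0,-1,0.16,-0.07,0,0,0,0,-1,0.17,-0.07,0,0,0,0,-1,0.17,-0.07,0,0,0,0,-1,0.17,-0.07,0,0,0,0,-1,0.17,-0.07,0,0,0,0,-1])

```text
time: 42.1
tool_pos: [0.4421, -0.0176, 0.3684]
tcp_rot: [1.923, 2.485, -0.001]
wrist_force: [0.1, 0.3, 0.2]
width: -0.001
grip_force: 0.0
```

```bash
python3 -c "
from h import *
look('s23.npz')
c=dict(np.load('s23.npz'));a=read_camera('scene')['color']
k=lambda i:cv2.resize(i,(400,400),interpolation=cv2.INTER_CUBIC)
cv2.imwrite('pics/f.png',np.hstack([k(c['color'][125:215,255:345]),k(a[140:290,215:365])]))"
```

```text
t 42.1 pos [ 0.4421 -0.0176  0.3684] s 209.1 F [0.085  0.2558 0.1547]
yel [(142, 287, 287), (148, 288, 289), (154, 289, 289), (160, 289, 290), (166, 290, 290), (172, 290, 290), (178, 294, 295), (184, 295, 295), (190, 296, 296)]
red [(148, 291, 323), (154, 292, 292), (160, 292, 292), (166, 292, 292), (172, 292, 295)]
blue [(148, 285, 286), (154, 285, 287), (160, 286, 287), (166, 287, 287), (172, 287, 287), (178, 286, 293), (184, 288, 293), (190, 289, 293), (196, 289, 294)]
```

View pics/f.png

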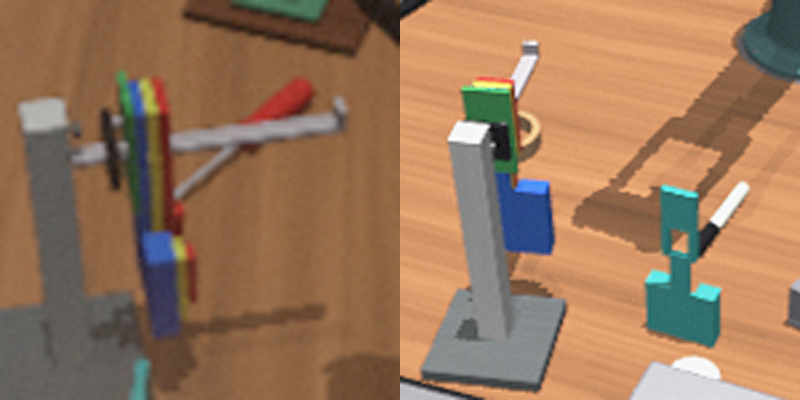

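The picture shows blue, yellow and red nested face to face against the green pad (side crop x≈125–170), with nothing else disturbed and the robot clear.

```bash
python3 -c "
from workcell import finish_job
print(finish_job())"
```

```text
the job is handed in; nothing more can be done
None
```

The three scoops hang nested on the hook in the order large, middle, small, each pressed home at about 7–8 N, and the job is handed in at about 42 s with the robot clear. While finding the fingertip height I pressed the bar with about 10 N, under the 15 N limit.

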